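# Load a burn-in fixture and lock its heat-sink bar with quarter-turn T-studs

### The job

Start a burn-in run: put every loose power module into a pocket of the fixture, one to a pocket, flat on the floor with its screw terminals at the contact board side (away from the robot), and then lay the heat-sink bar over them, seated flat on both clamp decks between the ears. Then take the two T-studs from the rack, push one down through each end of the bar and the deck slot below it until its collar rests on the bar, and give each a quarter turn so that its wing stands square across the bar; last, flip the supply's toggle switch fully on. Leave the other things on the bench where they are.

Things in the scene. Friction and masses are not known exactly. Their poses are not given: they have to be found in the camera images.
- fixture: the burn-in fixture, fixed: an aluminium base 72 x 286 mm, 8 mm thick, with five open pockets in a row between two clamp decks. Origin: centre of its underside, on the mat (mat 3 mm thick). x = away from the robot, towards the green contact board at its far edge; y = along the row, to the left; z up. See the other entries for pockets and decks.
- pocket0 (a point): centre of the floor of the rightmost pocket, axes as the fixture. The pockets' centres lie at fixture x = 0, y = -66, -33, 0, 33, 66 mm. Each is 56 mm in x by 30 mm in y; floor 8 mm above the fixture's origin; side ribs 10 mm and end rails 6 mm high above the floor.
- slot_left (a point): centre of the left (fixture y = +110 mm) deck's slot, at the deck top; axes as the fixture. A through slot 33 mm long (y) x 13 mm wide (x). The deck is a steel plate, top 34 mm and underside 26 mm above the fixture's origin, 58 mm long in y, hollow below down to 8 mm with 52 mm free in x, so a T-head can turn there.
- slot_right (a point): centre of the right (fixture y = -110 mm) deck's slot, at the deck top; just like the left one. On both decks low ears, 4 mm high, guide the bar with 2 mm play on every side: ears beside each slot (24 to 30 mm from the middle line) and one at each outer end (138.5 to 142.5 mm from the middle).
- bar: aluminium heat-sink bar, 273 (y) x 44 (x) x 8 mm, 340 g +-25 %. Origin: centre of the underside. Slots 37 (y) x 17 mm at y = +-110 mm; fins to 16 mm height at y = 42 to 84 mm either side; amid them a black grip block 14 (x) x 60 (y) mm, 8 to 38 mm above the underside. In place: on both decks, centred over the fixture's origin, underside 34 mm above it, 2 mm over the modules.
- supply: the fixed grey burn-in supply, 85 x 110 x 55 mm high, with the toggle switch standing on its top in the middle. Origin: centre of its underside; its front faces -x.
- switch (a joint): the toggle switch: 0 = off, leaning to the supply's left (+y); 1.0 rad = fully on, leaning to its right (-y). It stays where it is left and needs under 2 N at the tip; its pivot is 56 mm above the supply's underside, its stem 8 mm thick.
- switch_tip (a point): centre of the ball (17 mm across) at the tip of the toggle, 50 mm from its pivot
- module0: a potted power module, a black block 52 mm (x) x 27 mm (y) x 24 mm high, 70 g, lying flat on the mat (some may be absent). Origin: centre of its underside; three brass screw terminals on top at its +x end
- module0_term (a point): the middle screw terminal of module0, on its top, 21 mm from the centre towards its +x end
- module1: a power module just like module0; may be absent
- module1_term (a point): the middle screw terminal of module1, on its top, 21 mm from the centre towards its +x end
- module2: a power module just like module0; may be absent
- module2_term (a point): the middle screw terminal of module2, on its top, 21 mm from the centre towards its +x end
- module3: a power module just like module0; may be absent
- module3_term (a point): the middle screw terminal of module3, on its top, 21 mm from the centre towards its +x end
- module4: a power module just like module0; may be absent
- module4_term (a point): the middle screw terminal of module4, on its top, 21 mm from the centre towards its +x end
- stud0: a quarter-turn T-stud, 62 mm tall, 90 g. Origin: centre of the T-head's underside; z up. Head 28 (y) x 8 (x) x 7 mm; shank 8 mm thick; collar 24 mm across, 25 to 30 mm up; wing grip 36 (y, parallel to the head) x 10 (x) mm, 38 to 62 mm up. In place its collar rests on the bar, the origin 17 mm above the fixture's, and the head clears the deck's underside by 2 mm; it turns freely either way.
- stud1: a second T-stud just like stud0. Both start parked upright in a fixed grey block (40 x 112 mm, 34 mm high, the studs 56 mm apart along the block's 112 mm length), each in a slot 33 (along the head) x 13 mm, head down, collar on the block's top, origin 9 mm above the mat: lift 30 mm straight up to free it
- tin: a round brass tin of tip-cleaning wool, 48 mm across, 29 mm high; a bystander. Origin: underside, middle
- driver: a screwdriver, 160 mm long, lying; a bystander. Origin: underside
- flux: a small white jar, 38 mm across, 45 mm high; a bystander. Origin: underside, middle
- tweezers: steel tweezers, about 140 mm long, lying; a bystander. Origin: underside, middle
There are look-alikes about, which are no part of the job. What is shaped like the module0 but red is not meant.

How it is judged:
By the outcome, as a careful person would: the job done as asked, in the order asked, and still so for the second after the job is handed in, with the robot touching nothing.
Of module0, module1, module2, module3, module4 only 3 to 5 are there at a start; the rules pass over those that are not, and their reading is None.
At some moment in a run one of module0, module1, module2, module3, module4, bar may be knocked a few centimetres aside while the robot is not near it.
It also fails if it takes over 208 s, if anything falls off the work surface, if the arm or the gripper's body presses on something with over 40 N, if the wrist force passes 120 N, or if a joint passes its speed limit or range.

### The arm

A 6-joint arm with a two-finger parallel gripper is mounted at the origin on the work surface. World frame = base frame: x ahead of the robot, y to its left, z up, the work surface at z = 0. Lengths are in mm, angles in rad, forces in N, time in s.
With the tool pointing down it reaches from about 275 to 725 mm from the base axis. Payload 15.9 kg.
Tool frame: the origin (TCP) lies midway between the tips of the shut fingers; the grasp point (between the pads) lies env.grasp_offset behind it (env.grasp_offset is the distance from the TCP to the grasp point, in mm); x points along the fingers, y is the direction in which the jaws open and shut, and the axes are right-handed (so a half turn about x gives the same grasp; the last joint's range is limited). The gripper opens to 85 mm and grips with 20 to 120 N. Pads are 22 mm wide; open, the fingers measure 114 mm over their backs; the gripper's body (76 mm by 85 mm) begins 54 mm behind the grasp point. The pads swing forward as they close: fully open they stand 13 mm farther back than shut.
Start: joints at [-1.205, 0.213, -0.034, 1.323, 0, 1.571], TCP at [178.841, -466.906, 231.306] pointing down, gripper open.
Joint ranges: [-2.98, 2.98], [-0.74, 1.72], [-1.14, 1.35], [-2.1, 2.04], [-1.57, 1.44], [-3.14, 3.14]. Speed limits (rad/s): [1.89, 1.89, 2.39, 2.57, 3.14, 3.14].

### API

Orientations are given as a unit quaternion [w, x, y, z].
In Python, from station import env gives the robot as it stands. The module is installed in compiled form; this text tells all that it offers.
- The arm moves only by the tool carry_out, never from a script. Its argument "moves" is a list of rows, each a list of 7 numbers: the shift along the tool's x, y, z in cm, then the turn, a rotation vector about the tool's x, y, z in rad, then the opening, from -1 (shut) to 1 (fully open). In form: [[x, y, z, rx, ry, rz, claw], ...]. A call has 1 to 5 rows; each row shifts and turns the commanded pose from where the row before left it, along the tool's axes as they then stand; what a row does not reach is not made up. A row lasts 1/10 s, in which the tool goes at most 50 mm and 8.59 degrees, less where a joint would pass 70% of its speed; a pose out of reach is approached as far as the arm can. A call with a gripper value outside its range is refused whole. The fingers move at their own pace and stop on an object; "newtons" is the grip in N (left out, the last holds). Time passes only in rows, so rows that do not move let the fingers close. It gives the time, the measured TCP pose, the force and the opening at its end, in the units of the state.
- env.read_state(): the state, without advancing time (a new reading comes with each control period).
- env.camera(name): name is "scene" or "side" or "wrist"; returns (picture, depth): 420x560x3 uint8, red, green, blue; 420x560 float32, mm along the optical axis (not along the pixel's ray), 0 where there is no reading.
- env.camera_params(name): a dict with "camera_matrix" (3x3 intrinsics, pixels), "extrinsics" (4x4, takes a point from world to camera coordinates); the wrist camera has in their place "T_tool_cam" (4x4, takes a point from camera to tool coordinates, whose origin is the TCP and whose axes are the tool frame's). Camera axes: x right, y down, z forward; pixel columns grow to the right and rows downward; lengths in mm; the calibration is good to about 2 mm. A picture is of the moment at which its call begins: read the wrist's pose just before it. camera_params takes no time and is no camera call.
- env.close_job(): hands the job in, once; it reports no verdict.
Trained networks look in the newest picture that a camera, given by its name, has taken for a name from the list of things; names that differ only in an ending like _2 or _b are one class to them, and where a whole thing is asked for, a point or a joint stands for the part that bears it (a point fixed in the world has none). Each returns a list of dicts, best first, with "score" (0 to 1); they miss things now and then, are a little off and sometimes report something else, mostly with a low value. They report only what shows in the picture. A call takes as long as a camera call. They do not tell look-alikes from the thing itself.
- env.boxes_of(query, camera): "point" ([column, row] in pixels, amid what is visible of it).
- env.place_of(query, camera): "point" ([column, row] in pixels: a listed point, or the origin of a listed thing).
The state is a dict: "time_s": time; "q": joint angles; "qvel": joint speeds; "effort": joint torques, N m; "eef_pos": TCP position; "tcp_rot": TCP orientation; "ft_force": force on the tool from outside, world axes, zero at the start; "torque": the same for the moment, N m; "grip_width": finger opening in mm.
Only numpy, scipy, OpenCV 4.12 (cv2) and the standard library are available. Lean on these libraries where they do the work, as an engineer would, in place of code of your own. Each camera call takes 0.05 s, during which the arm holds its last target. There are 200 camera calls.

## Working session

There is one attempt and no reset: what is moved stays moved. The work goes in short steps, Python scripts to look and compute and a tool call to move; the robot and the scene stay as the last step left them, time stands still between calls to the robot, and variables do not carry over. Pictures are saved under pics/ and viewed, about 12 in all and at most 16, crops included, and the job is handed in when it is done.

Besides the shell and the picture viewer there is one more tool, called after "Call:" as a command line: name --pt "numbers of a row" for each row, then --argument value for the rest. carry_out: Moves the arm, as the interface text tells. Its arguments: {"type":"object","properties":{"moves":{"type":"array"},"newtons":{"type":"number"}},"required":["moves"]}

```bash
mkdir -p pics
cat > h.py <<'E'
import numpy as np, cv2
from station import env
from scipy.spatial.transform import Rotation as R
def Rq(q): return R.from_quat([q[1],q[2],q[3],q[0]])
def cam(name):
    s=env.read_state(); im,d=env.camera(name); p=env.camera_params(name)
    K=np.array(p["camera_matrix"])
    if name=="wrist":
        T=np.eye(4);T[:3,:3]=Rq(s["tcp_rot"]).as_matrix();T[:3,3]=s["eef_pos"]
        W=T@np.array(p["T_tool_cam"])
    else: W=np.linalg.inv(np.array(p["extrinsics"]))
    return im,d,K,W
def ray(px,K,W,z):  # point on plane world z
    v=W[:3,:3]@np.linalg.inv(K)@np.array([px[0],px[1],1.]); o=W[:3,3]
    return o+v*(z-o[2])/v[2]
def cloud(d,K,W):
    h,w=d.shape; u,v=np.meshgrid(np.arange(w),np.arange(h))
    c=np.stack([(u-K[0,2])/K[0,0]*d,(v-K[1,2])/K[1,1]*d,d],-1)
    P=c@W[:3,:3].T+W[:3,3]; P[d==0]=np.nan; return P
def save(im,n,s=1):
    cv2.imwrite("pics/"+n,cv2.resize(im[:,:,::-1],None,fx=s,fy=s,interpolation=cv2.INTER_CUBIC))
E
python3 - <<'E'
from h import *
print(env.read_state(),env.grasp_offset)
for n in ["scene","side"]:
    im,d,K,W=cam(n); save(im,n+"0.png",1.4); print(n,K.tolist(),W.round(3).tolist(),(d==0).mean())
    np.savez(n+"0.npz",im=im,d=d,K=K,W=W)
    for q,z in [("fixture",3),("pocket0",11),("slot_left",37),("slot_right",37),("bar",3),("supply",0),("switch_tip",90),("module0",3),("module0_term",27),("stud0",9)]:
        for r in env.place_of(q,n): print(q,np.round(r["point"]),round(r["score"],2),ray(r["point"],K,W,z).round(0))
print(env.camera_params("wrist"))
E
```

```text
{'time_s': 0.0, 'q': array([-1.20500661e+00,  2.13381925e-01, -3.50599763e-02,  1.32353553e+00,
       -1.12191677e-05,  1.57080198e+00]), 'qvel': array([ 0.00038017, -0.0009671 , -0.00180447, -0.00053729, -0.00057469,
       -0.00020457]), 'effort': array([-3.82494100e-04, -6.86164999e+01,  4.87117910e+01,  1.73832063e-02,
       -1.13429769e-04, -1.25050451e-05]), 'eef_pos': array([ 178.71191266, -466.58730781,  230.80295774]), 'tcp_rot': array([-0.12819451, -0.69523355, -0.12901431,  0.69539326]), 'ft_force': array([-0.9269319 , -0.13642055, -0.12371195]), 'torque': array([ 0.01827815,  0.01100774, -0.01804458]), 'grip_width': 85.37013326177332} 18.700000000000003
scene [[391.97848947314054, 0.0, 278.11836370709887], [0.0, 391.97848947314054, 210.1748312665706], [0.0, 0.0, 1.0]] [[0.371, 0.779, -0.506, 884.146], [0.929, -0.319, 0.189, -121.713], [-0.014, -0.54, -0.841, 768.242], [0.0, 0.0, 0.0, 1.0]] 0.0038860544217687075
fixture [288. 229.] 0.94 [480.  53.   3.]
pocket0 [257. 237.] 0.75 [476. -21.  11.]
pocket0 [395. 172.] 0.4 [432. 353.  11.]
pocket0 [430. 202.] 0.2 [541. 380.  
[... 2087 characters left out ...]
le0_term [142. 314.] 0.47 [628. 362.  27.]
stud0 [269. 167.] 0.55 [ 615. -230.    9.]
stud0 [281. 157.] 0.52 [ 604. -297.    9.]
stud0 [326. 162.] 0.39 [ 463. -318.    9.]
{'camera_matrix': array([[340.60299972,   0.        , 279.06771205],
       [  0.        , 340.60299972, 208.89198997],
       [  0.        ,   0.        ,   1.        ]]), 'T_tool_cam': array([[-5.81482661e-05, -2.74261168e-01,  9.61655244e-01,
        -1.43005539e+02],
       [ 9.99999988e-01,  1.21343826e-04,  9.50737442e-05,
        -1.30950890e+00],
       [-1.42765962e-04,  9.61655238e-01,  2.74261157e-01,
        -6.92123901e+01],
       [ 0.00000000e+00,  0.00000000e+00,  0.00000000e+00,
         1.00000000e+00]])}
```

View pics/scene0.png

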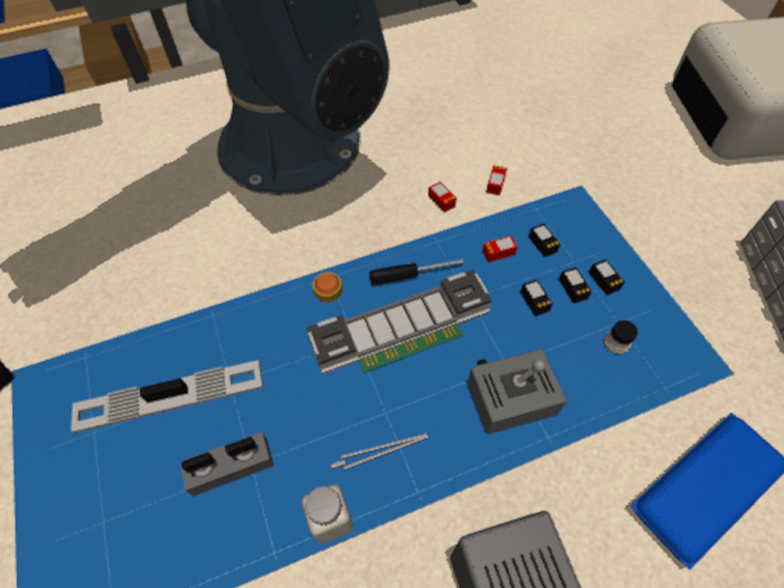

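View pics/side0.png

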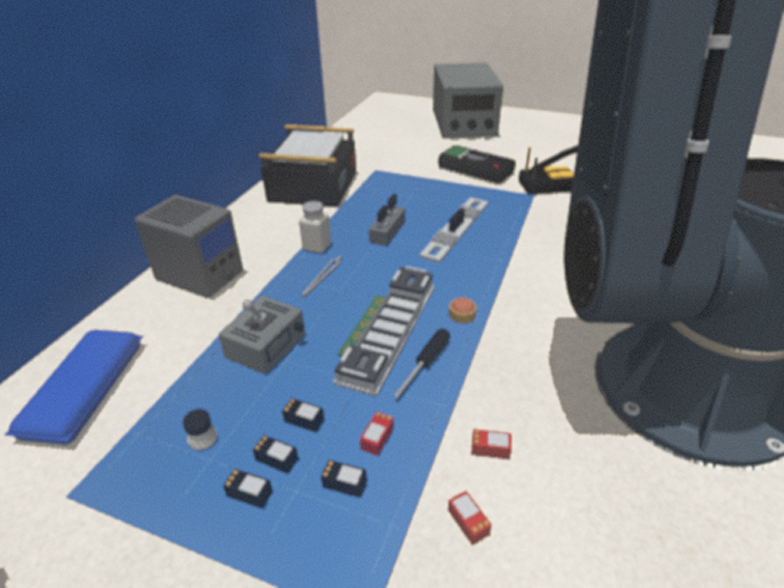

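Run:
```python
from h import *
s=env.read_state(); print(Rq(s["tcp_rot"]).as_matrix().round(3).tolist())
C=[];col=[]
for n in ["scene","side"]:
    f=np.load(n+"0.npz"); P=cloud(f["d"],f["K"],f["W"]).reshape(-1,3); ok=~np.isnan(P[:,0])
    C.append(P[ok]);col.append(f["im"].reshape(-1,3)[ok].astype(int))
    m=(abs(P[:,0]-560)<20)&(abs(P[:,1]-0)<60); print(n,"mat z",np.nanmedian(P[m,2]),np.nanstd(P[m,2]))
def rect(cx,cy,r,z0,z1,lab):
    for n,P,c in zip("ab",C,col):
        m=(abs(P[:,0]-cx)<r)&(abs(P[:,1]-cy)<r)&(P[:,2]>z0)&(P[:,2]<z1)
        q=P[m]
        if len(q)<8: print(lab,n,"few"); continue
        (a,b),(w,h),t=cv2.minAreaRect(q[:,:2].astype(np.float32))
        cc=c[m]; br=(cc[:,0]>130)&(cc[:,2]<0.6*cc[:,0])
        print(lab,n,len(q),"c %.0f %.0f wh %.0f %.0f ang %.0f"%(a,b,w,h,t),"z",np.median(q[:,2]).round(),"brass",br.sum(),(q[br][:,:2].mean(0).round() if br.any() else ''))
for l,x,y in [("A",534,392),("B",528,334),("C",518,268),("D",422,340)]: rect(x,y,36,20,36,l)
rect(480,48,170,30,45,"fix decks")
rect(468,-328,160,9,60,"bar"); rect(468,-328,60,30,60,"bargrip")
rect(600,-260,90,28,48,"rack"); rect(605,-230,25,55,85,"stud");rect(600,-290,25,55,85,"stud")
rect(655,147,90,48,62,"supply"); rect(668,165,50,85,125,"tip")
# height profile across fixture x at y~48
for n,P in zip("ab",C):
    print([(x,np.round(np.median(P[(abs(P[:,0]-x)<2)&(abs(P[:,1]-48)<60),2]),0)) for x in range(430,540,5)])
```

```text
[[0.0, 0.358, -0.934], [0.0, -0.934, -0.358], [-1.0, -0.0, -0.0]]
scene mat z 1.8445682049240304 1.402484394988905
side mat z 3.5448357364753065 1.061986216754158
A a 250 c 535 392 wh 52 29 ang 1 z 25.0 brass 4 [555. 393.]
A b 487 c 532 394 wh 52 29 ang 2 z 27.0 brass 7 [553. 395.]
B a 255 c 530 336 wh 30 52 ang 86 z 25.0 brass 7 [549. 335.]
B b 414 c 526 337 wh 29 53 ang 86 z 27.0 brass 4 [548. 339.]
C a 258 c 527 265 wh 29 51 ang 88 z 25.0 brass 8 [546. 267.]
C b 346 c 524 266 wh 30 53 ang 88 z 27.0 brass 1 [545. 276.]
D a 221 c 428 337 wh 54 28 ang 3 z 25.0 brass 6 [448. 339.]
D b 473 c 426 339 wh 53 28 ang 4 z 27.0 brass 7 [447. 340.]
fix decks a 1436 c 487 40 wh 278 216 ang 58 z 36.0 brass 35 [379. -42.]
fix decks b 1369 c 497 82 wh 361 191 ang 63 z 37.0 brass 60 [374. -35.]
bar a 3419 c 533 -328 wh 274 177 ang 83 z 18.0 brass 0 
bar b 1107 c 525 -326 wh 278 169 ang 82 z 19.0 brass 0 
bargrip a 257 c 468 -319 wh 60 16 ang 83 z 39.0 brass 0 
bargrip b 76 c 464 -316 wh 58 15 ang 84 z 41.0 brass 0 
rack a 940 c 604 -258 wh 113 42 ang 89 z 36.0 brass 0 
rack b 264 c 601 -256 wh 116 
[... 842 characters left out ...]
64(10.0)), (510, np.float64(15.0)), (515, np.float64(14.0)), (520, np.float64(6.0)), (525, np.float64(5.0)), (530, np.float64(5.0)), (535, np.float64(5.0))]
[(430, np.float64(4.0)), (435, np.float64(4.0)), (440, np.float64(4.0)), (445, np.float64(10.0)), (450, np.float64(17.0)), (455, np.float64(13.0)), (460, np.float64(12.0)), (465, np.float64(12.0)), (470, np.float64(12.0)), (475, np.float64(13.0)), (480, np.float64(13.0)), (485, np.float64(13.0)), (490, np.float64(13.0)), (495, np.float64(13.0)), (500, np.float64(12.0)), (505, np.float64(13.0)), (510, np.float64(17.0)), (515, np.float64(17.0)), (520, np.float64(7.0)), (525, np.float64(7.0)), (530, np.float64(7.0)), (535, np.float64(7.0))]
```

Call:
carry_out --pt "0 0 0 -0.134 0 0 1" --pt "0 0 0 -0.134 0 0 1" --pt "0 0 0 -0.134 0 0 1" --pt "0 0 0 -0.134 0 0 1" --pt "0 0 0 -0.134 0 0 1" --newtons 40

```text
time_s: 1.6
eef_pos: [178.8, -466.9, 231.3]
tcp_rot: [-0.352, -0.613, -0.352, 0.613]
ft_force: [-0.3, 0.3, 0.8]
grip_width: 85.1
```

Call:
carry_out --pt "0 0 0 -0.134 0 0 1" --pt "0 0 0 -0.134 0 0 1" --pt "0 0 0 -0.134 0 0 1" --pt "0 0 0 -0.134 0 0 1" --pt "0 1.6 -4 0 0 0 1"

```text
time_s: 2.1
eef_pos: [194.2, -428.9, 230.6]
tcp_rot: [0.501, 0.499, 0.501, -0.499]
ft_force: [0.3, 1.7, 0.3]
grip_width: 85.2
```

Call:
carry_out --pt "0.25 1.6 -4 0 0 0 1" --pt "0.25 1.6 -4 0 0 0 1" --pt "0.25 1.6 -4 0 0 0 1" --pt "0.25 1.6 -4 0 0 0 1" --pt "0.25 1.6 -4 0 0 0 1"

```text
time_s: 2.6
eef_pos: [274.8, -225.3, 218.8]
tcp_rot: [0.5, 0.5, 0.5, -0.5]
ft_force: [1.0, -0.3, 0.5]
grip_width: 85.6
```

Call:
carry_out --pt "0.25 1.6 -4 0 0 0 1" --pt "0.25 1.6 -4 0 0 0 1" --pt "0.25 1.6 -4 0 0 0 1" --pt "0.25 1.6 -4 0 0 0 1" --pt "0.25 1.6 -4 0 0 0 1"

```text
time_s: 3.1
eef_pos: [354.7, -24.9, 206.5]
tcp_rot: [0.501, 0.5, 0.5, -0.5]
ft_force: [2.4, -0.5, 0.1]
grip_width: 85.6
```

Call:
carry_out --pt "0.25 1.6 -4 0 0 0 1" --pt "0.25 1.6 -4 0 0 0 1" --pt "0.25 1.6 -4 0 0 0 1" --pt "0.25 1.6 -4 0 0 0 1" --pt "0.25 1.6 -4 0 0 0 1"

```text
time_s: 3.6
eef_pos: [434.5, 175.4, 193.8]
tcp_rot: [0.5, 0.5, 0.5, -0.5]
ft_force: [1.2, -0.6, 0.3]
grip_width: 85.3
```

Call:
carry_out --pt "0.25 1.6 -4 0 0 0 1" --pt "0.25 1.6 -4 0 0 0 1" --pt "0.25 1.6 -4 0 0 0 1" --pt "0 0 0 0 0 0 1" --pt "0 0 0 0 0 0 1"

```text
time_s: 4.1
eef_pos: [481.9, 293.8, 185.6]
tcp_rot: [0.501, 0.499, 0.501, -0.5]
ft_force: [0.4, -0.9, 0.4]
grip_width: 85.5
```

```bash
cat > m.py <<'E'
from h import *
def blobs(z0,z1,n=60,name="wrist",pic=None,box=None):
    im,d,K,W=cam(name); P=cloud(d,K,W)
    if pic: save(im,pic,1.2)
    m=(P[...,2]>z0)&(P[...,2]<z1)
    if box is not None: m&=(P[...,0]>box[0])&(P[...,0]<box[1])&(P[...,1]>box[2])&(P[...,1]<box[3])
    N,L,st,ce=cv2.connectedComponentsWithStats(m.astype(np.uint8),connectivity=4)
    out=[]
    for i in range(1,N):
        if st[i,4]<n: continue
        k=L==i; q=P[k][:,:2].astype(np.float32)
        (a,b),(w,h),t=cv2.minAreaRect(q)
        if w<h: w,h=h,w; t-=90   # t = dir of long axis, deg
        c=im[k].astype(int); br=(c[:,0]>110)&(c[:,0]-c[:,2]>50)
        out.append(dict(c=(round(a,1),round(b,1)),lw=(round(w,1),round(h,1)),ang=round((t+90)%180-90,1),z=round(float(np.median(P[k][:,2])),1),col=np.median(c,0).astype(int).tolist(),brass=q[br].mean(0).round(0).tolist() if br.any() else None,px=ce[i].round().astype(int).tolist(),n=int(st[i,4])))
    return out
E
python3 - <<'E'
from m import *
s=env.read_state();print(s["eef_pos"].round(1),s["q"].round(2))
for b in blobs(21,40,100,pic="w1.png"): print(b)
E
```

```text
[481.9 293.8 185.6] [ 0.55  0.36  0.05  1.26 -0.    2.12]
{'c': (532.5, 395.2), 'lw': (52.2, 27.1), 'ang': 1.8, 'z': 27.4, 'col': [124, 119, 92], 'brass': [553.0, 396.0], 'px': [341, 73], 'n': 2225}
{'c': (630.3, 347.0), 'lw': (34.5, 17.0), 'ang': 85.6, 'z': 26.8, 'col': [89, 90, 83], 'brass': None, 'px': [449, 132], 'n': 377}
{'c': (265.2, 333.4), 'lw': (52.9, 28.2), 'ang': -38.9, 'z': 24.4, 'col': [204, 102, 66], 'brass': [262.0, 337.0], 'px': [36, 147], 'n': 1906}
{'c': (425.9, 340.1), 'lw': (52.4, 27.0), 'ang': 3.7, 'z': 27.4, 'col': [76, 73, 59], 'brass': [447.0, 341.0], 'px': [216, 140], 'n': 1888}
{'c': (526.7, 338.8), 'lw': (52.0, 27.0), 'ang': -3.7, 'z': 27.4, 'col': [131, 121, 91], 'brass': [547.0, 337.0], 'px': [331, 142], 'n': 1881}
{'c': (413.8, 260.6), 'lw': (52.3, 27.3), 'ang': 86.9, 'z': 27.4, 'col': [124, 58, 45], 'brass': [413.0, 256.0], 'px': [208, 225], 'n': 1596}
{'c': (524.1, 267.9), 'lw': (52.4, 27.5), 'ang': -1.2, 'z': 27.4, 'col': [86, 87, 72], 'brass': [545.0, 267.0], 'px': [325, 219], 'n': 1627}
{'c': (264.2, 220.8), 'lw': (53.1, 27.2), 'ang': 12.0, 'z': 24.4, 'col': [121, 65, 45], 'brass': [270.0, 223.0], 'px': [57, 263], 'n': 1415}
{'c': (664.4, 206.2), 'lw': (85.4, 5.1), 'ang': -4.3, 'z': 30.9, 'col': [63, 65, 63], 'brass': None, 'px': [465, 281], 'n': 721}
{'c': (479.6, 161.6), 'lw': (64.2, 59.6), 'ang': 0.3, 'z': 37.2, 'col': [84, 84, 82], 'brass': None, 'px': [277, 322], 'n': 2817}
{'c': (397.3, 96.2), 'lw': (33.6, 22.5), 'ang': 76.7, 'z': 26.1, 'col': [34, 34, 35], 'brass': None, 'px': [200, 368], 'n': 423}
```

View pics/w1.png

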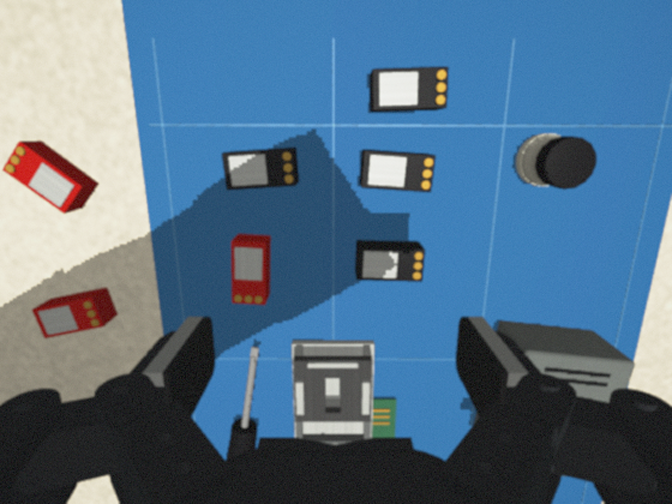

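Call:
carry_out --pt "3 2.1 1.3 0.01 0 0 1" --pt "4 2.12 1.29 0.01 0 0 1" --pt "4 0 0 0 0 0 1" --pt "4 0 0 0 0 0 1" --pt "2.96 0 0 0 0 0 1"

```text
time_s: 4.65
eef_pos: [523.3, 265.4, 5.0]
tcp_rot: [-0.495, -0.505, -0.495, 0.506]
ft_force: [0.1, 0.2, -0.1]
grip_width: 85.2
```

Call:
carry_out --pt "0 0 0 0 0 0 1" --pt "0 0 0 0 0 0 -1" --pt "0 0 0 0 0 0 -1" --pt "0 0 0 0 0 0 -1" --pt "0 0 0 0 0 0 -1"

```text
time_s: 5.15
eef_pos: [525.4, 267.7, 9.1]
tcp_rot: [0.496, 0.506, 0.495, -0.504]
ft_force: [-1.1, -3.6, 11.5]
grip_width: 51.3
```

Call:
carry_out --pt "0 0 0 0 0 0 -1" --pt "0 0 0 0 0 0 -1"

```text
time_s: 5.35
eef_pos: [525.5, 267.7, 9.2]
tcp_rot: [0.496, 0.506, 0.495, -0.504]
ft_force: [-1.1, -2.5, 11.6]
grip_width: 51.0
```

Call:
carry_out --pt "0 0 0 0 0 0 1" --pt "0 0 0 0 0 0 1" --pt "-0.5 0 0 0 0 0 1" --pt "-0.5 0 0 0 0 0 1" --pt "0 0 0 0 0 0 1"

```text
time_s: 5.85
eef_pos: [524.7, 267.6, 17.7]
tcp_rot: [0.495, 0.505, 0.495, -0.504]
ft_force: [0.3, -0.9, 0.7]
grip_width: 85.5
```

Call:
carry_out --pt "0 0 0 0 0 0 -1" --pt "0 0 0 0 0 0 -1" --pt "0 0 0 0 0 0 -1" --pt "0 0 0 0 0 0 -1" --pt "0 0 0 0 0 0 -1"

```text
time_s: 6.35
eef_pos: [524.1, 267.3, 16.8]
tcp_rot: [-0.495, -0.505, -0.495, 0.505]
ft_force: [-1.1, -0.7, 5.1]
grip_width: 50.9
```

Run:
```python
from h import *
s=env.read_state();print(s["eef_pos"],s["ft_force"],s["grip_width"])
im,d,K,W=cam("side"); 
p=K@(np.linalg.inv(W)@np.array([524,268,25,1]))[:3]; u,v=(p[:2]/p[2]).astype(int); print(u,v)
save(im[max(v-70,0):v+50,max(u-70,0):u+70],"s1.png",4)
```

```text
[524.09701501 267.30574904  16.81617885] [-1.0722246  -0.72238542  5.14885154] 50.88496312547575
215 293
```

View pics/s1.png

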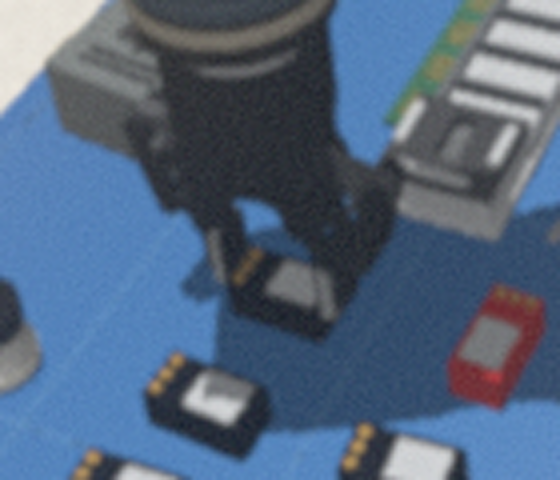

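Call:
carry_out --pt "-2 0 0 0 0 0 -1" --pt "-4 0 0 -0.01 0 0 -1" --pt "-4 0 0 -0.01 0 0 -1" --pt "-4 0 1 0 0 0 -1" --pt "-2.4 -1 2.8 0 0 0 -1"

```text
time_s: 6.9
eef_pos: [515.3, 230.5, 183.3]
tcp_rot: [0.501, 0.5, 0.5, -0.498]
ft_force: [-0.1, -1.0, -1.0]
grip_width: 50.6
```

Call:
carry_out --pt "-1 -1 4 0 0 0 -1" --pt "-1 -1.4 4 0 0 0 -1" --pt "0 -1 2.9 0 0 0 -1" --pt "0 0 0 0 0 0 -1" --pt "0 0 0 0 0 0 -1"

```text
time_s: 7.4
eef_pos: [480.3, 120.0, 200.8]
tcp_rot: [0.5, 0.5, 0.5, -0.5]
ft_force: [1.0, -0.1, -0.9]
grip_width: 50.6
```

Run:
```python
from m import *
s=env.read_state();print(s["eef_pos"].round(1),s["ft_force"].round(1),s["grip_width"])
im,d,K,W=cam("wrist"); save(im,"w2.png",1.2); np.savez("w2.npz",im=im,d=d,K=K,W=W)
P=cloud(d,K,W)
for y in (95,105,116,125): print(y,[(x,float(np.round(np.nanmedian(P[...,2][(abs(P[...,0]-x)<1)&(abs(P[...,1]-y)<3)]),1))) for x in list(range(440,460,2))+list(range(500,524,2))])
for x in (470,490): print(x,[(y,float(np.round(np.nanmedian(P[...,2][(abs(P[...,0]-x)<6)&(abs(P[...,1]-y)<1)]),1))) for y in range(84,200,2)])
for n in ("scene","side"):
    im,d,K,W=cam(n);Q=cloud(d,K,W); o=s["eef_pos"]
    for x0,x1 in ((-50,-28),(-24,24),(28,50)):
        m=(abs(Q[...,1]-o[1])<20)&(Q[...,0]-o[0]>x0)&(Q[...,0]-o[0]<x1)&(Q[...,2]-o[2]<60)&(Q[...,2]-o[2]>-60)
        print(n,x0,np.nanpercentile(Q[m][:,2]-o[2],[0,1,5,50]).round(1))
```

```text
[480.3 120.  200.8] [ 1.  -0.1 -0.9] 50.55647394360141
95 [(440, 3.5), (442, 3.4), (444, 10.6), (446, 16.9), (448, 17.1), (450, 17.4), (452, 18.3), (454, 20.7), (456, 20.9), (458, 20.7), (500, 20.9), (502, 20.5), (504, 20.7), (506, 21.2), (508, 17.2), (510, 17.5), (512, 17.2), (514, 17.7), (516, 6.9), (518, 6.8), (520, 6.8), (522, 5.9)]
105 [(440, 3.2), (442, 3.4), (444, 10.8), (446, 17.1), (448, 17.2), (450, 16.7), (452, 13.7), (454, 11.4), (456, 12.4), (458, 11.7), (500, 11.5), (502, 11.3), (504, 11.5), (506, 11.9), (508, 16.7), (510, 17.3), (512, 17.3), (514, 15.8), (516, 7.5), (518, 7.3), (520, 7.1), (522, 7.1)]
116 [(440, 257.5), (442, 256.7), (444, 10.6), (446, 17.2), (448, 17.2), (450, 17.1), (452, 13.5), (454, 228.7), (456, 211.1), (458, 211.3), (500, 212.0), (502, 211.8), (504, 222.0), (506, 229.2), (508, 17.1), (510, 17.3), (512, 17.6), (514, 11.0), (516, 10.0), (518, 257.2), (520, 257.8), (522, 258.6)]
125 [(440, 257.3), (442, 256.4), (444, 224.9), (446, 17.5), (448, 16.7), (450, 17.6), (452, 242.8), (454, 230.9), (456, 211.2), (458, 211.2), (500, 211.9), (502, 212.0), (50
[... 1186 characters left out ...]
1), (128, 211.3), (130, 274.1), (132, 282.5), (134, 203.1), (136, 37.2), (138, 286.8), (140, 295.5), (142, 296.8), (144, 37.0), (146, 37.4), (148, 36.7), (150, 37.0), (152, 37.4), (154, 37.1), (156, 36.9), (158, 37.1), (160, 36.9), (162, 37.4), (164, 37.2), (166, 37.0), (168, 37.1), (170, 37.0), (172, 37.1), (174, 37.3), (176, 37.3), (178, 37.3), (180, 37.3), (182, 37.5), (184, 37.6), (186, 39.7), (188, 41.3), (190, 40.3), (192, 3.5), (194, 3.2), (196, 3.3), (198, 3.4)]
scene -50 [ 7.1  7.9 10.  49.1]
scene -24 [-14.5 -13.1  -9.6   8.7]
scene 28 [-12.   -7.9   3.4  26.5]
side -50 [ 4.3  7.  10.9 39.9]
side -24 [-14.8 -13.  -11.    7.8]
side 28 [ 5.5  7.8 12.8 47.1]
  return np.nanmean(a, axis, out=out, keepdims=keepdims)
```

View pics/w2.png

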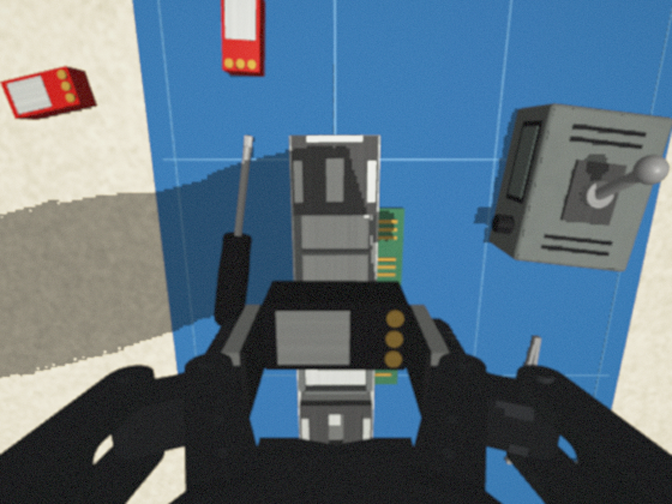

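Run:
```python
from h import *
f=np.load("w2.npz");P=cloud(f["d"],f["K"],f["W"])
def bl(z0,z1,n=30):
    m=((P[...,2]>z0)&(P[...,2]<z1)).astype(np.uint8)
    N,L,st,ce=cv2.connectedComponentsWithStats(m,connectivity=4)
    for i in range(1,N):
        if st[i,4]<n: continue
        q=P[L==i][:,:2]; (a,b),(w,h),t=cv2.minAreaRect(q.astype(np.float32))
        if not(380<a<560): continue
        print(z0,"c %.1f %.1f wh %.1f %.1f t %.1f"%(a,b,w,h,t),"px",ce[i].round(),st[i,4],"ext",np.percentile(q,[1,99],axis=0).round(1).tolist())
bl(39.3,44);bl(19,24);bl(209,214);bl(15.5,18.5)
```

```text
39.3 c 479.5 188.0 wh 3.3 39.5 t 90.0 px [279. 115.] 233 ext [[459.8, 186.3], [499.2, 189.6]]
39.3 c 452.6 157.6 wh 6.1 29.1 t 1.1 px [248. 150.] 237 ext [[449.6, 143.3], [455.6, 172.1]]
39.3 c 506.4 157.6 wh 6.2 29.0 t 0.4 px [310. 150.] 235 ext [[503.4, 143.2], [509.4, 172.1]]
39.3 c 453.6 -57.3 wh 21.3 5.5 t 88.9 px [255. 356.] 108 ext [[450.8, -67.5], [456.4, -46.8]]
39.3 c 507.4 -57.2 wh 5.4 21.7 t 1.1 px [305. 356.] 106 ext [[504.6, -67.6], [510.2, -46.4]]
19 c 427.7 270.1 wh 20.8 0.5 t 87.2 px [218.  14.] 30 ext [[427.1, 259.9], [428.4, 280.5]]
19 c 404.2 82.8 wh 79.1 12.3 t 89.4 px [204. 223.] 240 ext [[398.6, 45.1], [410.0, 121.0]]
19 c 382.9 75.9 wh 76.4 7.7 t 74.8 px [183. 226.] 123 ext [[376.7, 39.5], [395.7, 112.7]]
19 c 479.5 97.7 wh 3.0 55.2 t 89.9 px [280. 210.] 171 ext [[451.9, 96.2], [507.0, 99.0]]
19 c 480.5 -35.3 wh 63.6 5.6 t 0.0 px [280. 327.] 304 ext [[450.1, -37.8], [511.0, -32.6]]
209 c 479.7 120.9 wh 63.8 27.8 t 0.3 px [279. 278.] 7051 ext [[453.1, 107.9], [505.4, 134.2]]
15.5 c 412.3 182.4 wh 15.9 5.8 t 82.1 px [207. 119.] 77 ext [[408.9, 174.9], [415.8, 190.4]]
15.5 c 453.2 100.0 wh 14.8 56.0 t 0.2 px [248. 206.] 328 ext [[445.8, 72.3], [457.3, 127.6]]
15.5 c 510.1 99.8 wh 7.4 56.2 t 0.3 px [310. 206.] 324 ext [[507.8, 72.0], [513.8, 127.7]]
15.5 c 475.4 -24.0 wh 59.5 23.7 t 4.5 px [263. 319.] 185 ext [[446.4, -36.9], [504.9, -14.5]]
15.5 c 511.2 -26.2 wh 23.8 5.6 t 88.0 px [308. 317.] 90 ext [[508.7, -37.1], [514.3, -14.6]]
```

Call:
carry_out --pt "3 0 0.7 0 0 0 -1" --pt "4 0 0 0 0 0 -1" --pt "4 0 0 0 0 0 -1" --pt "3.5 0 0 0 0 0 -1" --pt "0.5 0 0 0 0 0 -1"

```text
time_s: 8.05
eef_pos: [477.8, 113.4, 47.1]
tcp_rot: [0.499, 0.498, 0.502, -0.501]
ft_force: [0.1, 0.8, -1.0]
grip_width: 50.5
```

Call:
carry_out --pt "0.5 0 0 0 0 0 -1" --pt "0.5 0 0 0 0 0 -1" --pt "0.5 0 0 0 0 0 -1" --pt "0.5 0 0 0 0 0 -1" --pt "0.5 0 0 0 0 0 -1"

```text
time_s: 8.55
eef_pos: [480.7, 113.4, 25.9]
tcp_rot: [0.5, 0.5, 0.5, -0.499]
ft_force: [-0.1, -0.3, -0.7]
grip_width: 50.5
```

Call:
carry_out --pt "0.15 0 0 0 0 0 -1" --pt "0 0 0 0 0 0 0.5" --pt "0 0 0 0 0 0 0.5" --pt "0 0 0 0 0 0 1" --pt "-2 0 0 0 0 0 1"

```text
time_s: 9.05
eef_pos: [478.8, 112.9, 42.6]
tcp_rot: [0.5, 0.499, 0.501, -0.501]
ft_force: [0.2, -0.3, 1.4]
grip_width: 85.4
```

Call:
carry_out --pt "-4 0 0 0 0 0 1" --pt "-4 0 -4 0 0 0 1" --pt "-3 0 -4 0 0 0 1" --pt "-1 0 -4 0 0 0 1" --pt "0 0 0 0 0 0 1"

```text
time_s: 9.55
eef_pos: [481.0, 232.8, 161.3]
tcp_rot: [0.501, 0.5, 0.501, -0.498]
ft_force: [-0.4, -0.4, -0.4]
grip_width: 85.3
```

Run:
```python
from m import *
s=env.read_state();print(s["eef_pos"].round(1))
for b in blobs(23,40,100,pic="w3.png"): 
    if b["c"][0]>300 and b["c"][0]<620: print(b)
```

```text
[481.  232.8 161.3]
{'c': (532.2, 381.7), 'lw': (50.7, 1.9), 'ang': 0.5, 'z': 25.1, 'col': [27, 27, 28], 'brass': None, 'px': [346, 1], 'n': 149}
{'c': (425.9, 340.2), 'lw': (52.0, 27.3), 'ang': 3.9, 'z': 27.5, 'col': [119, 110, 87], 'brass': [447.0, 341.0], 'px': [208, 61], 'n': 2689}
{'c': (526.8, 338.8), 'lw': (52.3, 27.2), 'ang': -3.4, 'z': 27.5, 'col': [123, 115, 88], 'brass': [547.0, 337.0], 'px': [340, 64], 'n': 2660}
{'c': (413.9, 260.3), 'lw': (52.1, 27.2), 'ang': 86.9, 'z': 27.5, 'col': [127, 64, 47], 'brass': [413.0, 256.0], 'px': [198, 165], 'n': 2125}
{'c': (479.6, 145.6), 'lw': (90.3, 64.1), 'ang': -89.7, 'z': 36.9, 'col': [84, 83, 80], 'brass': [501.0, 114.0], 'px': [278, 294], 'n': 5218}
{'c': (394.6, 80.2), 'lw': (65.9, 21.9), 'ang': 81.0, 'z': 27.2, 'col': [36, 36, 37], 'brass': None, 'px': [190, 351], 'n': 1155}
```

Call:
carry_out --pt "0 2.3 -3.5 0 0 0 1" --pt "0 2.28 -3.5 0 0 0 1" --pt "2 0 -3.6 0 0 0 1" --pt "4 0 0 0.03 0 0 1" --pt "4 0 0 0.03 0 0 1"

```text
time_s: 10.1
eef_pos: [526.0, 334.6, 57.8]
tcp_rot: [0.485, 0.515, 0.485, -0.515]
ft_force: [0.2, 1.3, 0.3]
grip_width: 85.4
```

Call:
carry_out --pt "4 0 0 0 0 0 1" --pt "1.2 0 0 0 0 0 1" --pt "0 0 0 0 0 0 1" --pt "0 0 0 0 0 0 1" --pt "0 0 0 0 0 0 -1"

```text
time_s: 10.6
eef_pos: [527.3, 335.2, 9.8]
tcp_rot: [0.485, 0.516, 0.485, -0.513]
ft_force: [0.5, -0.8, 0.3]
grip_width: 73.2
```

Call:
carry_out --pt "0 0 0 0 0 0 -1" --pt "0 0 0 0 0 0 -1" --pt "0 0 0 0 0 0 -1" --pt "0 0 0 0 0 0 -1" --pt "0 0 0 0 0 0 -1"

```text
time_s: 11.1
eef_pos: [526.7, 335.1, 9.1]
tcp_rot: [0.485, 0.515, 0.485, -0.514]
ft_force: [-1.7, -1.6, 10.2]
grip_width: 51.2
```

Call:
carry_out --pt "-2 0 0 0 0 0 -1" --pt "-4 0 0 -0.03 0 0 -1" --pt "-4 0 0 -0.03 0 0 -1" --pt "-2 0 0 0 0 0 -1" --pt "0 0 0 0 0 0 -1"

```text
time_s: 11.6
eef_pos: [527.5, 335.7, 131.6]
tcp_rot: [0.501, 0.502, 0.5, -0.498]
ft_force: [0.0, -0.0, -0.8]
grip_width: 51.1
```

Call:
carry_out --pt "0 -0.9 4.2 0 0 0 -1" --pt "0 -0.9 4.2 0 0 0 -1" --pt "0 -0.9 4.2 0 0 0 -1" --pt "0 0 0 0 0 0 -1" --pt "0 0 0 0 0 0 -1"

```text
time_s: 12.1
eef_pos: [498.8, 207.9, 127.3]
tcp_rot: [-0.5, -0.5, -0.5, 0.5]
ft_force: [0.6, 0.5, -1.4]
grip_width: 51.0
```

```bash
cat >> m.py <<'E'
def held():
    s=env.read_state(); o=s["eef_pos"]; im,d,K,W=cam("wrist"); P=cloud(d,K,W)
    m=(abs(P[...,0]-o[0])<30)&(abs(P[...,1]-o[1])<20)&(P[...,2]-o[2]<30)&(P[...,2]-o[2]>2)&(np.arange(420)[:,None]<330)
    t=np.percentile(P[m][:,2],60); k=m&(abs(P[...,2]-t)<3)&(abs(P[...,0]-o[0])<20)
    q=P[k]; lo,hi=np.percentile(q[:,1],[1,99])
    print("tool",o.round(1),"w",round(s["grip_width"],1),"f",s["ft_force"].round(1),"held e_y %.1f (span %.1f) top rel %.1f"%((lo+hi)/2-o[1],hi-lo,t-o[2]))
E
python3 -c "
from m import *
held()"
```

```text
tool [498.8 207.9 127.3] w 51.0 f [ 0.6  0.5 -1.4] held e_y 4.1 (span 26.5) top rel 18.5
```

Call:
carry_out --pt "0 -0.5 3.3 0 0 0 -1" --pt "0 -0.5 3.3 0 0 0 -1" --pt "0 -0.5 3.3 0 0 0 -1" --pt "0 -0.38 3.2 0 0 0 -1" --pt "0 0 0 0 0 0 -1"

```text
time_s: 12.65
eef_pos: [480.2, 75.8, 127.3]
tcp_rot: [-0.5, -0.5, -0.5, 0.5]
ft_force: [0.7, -0.2, -0.6]
grip_width: 51.1
```

Call:
carry_out --pt "2 0 0 0 0 0 -1" --pt "2.5 0 0 0 0 0 -1" --pt "2.5 0 0 0 0 0 -1" --pt "0 0 0 0 0 0 -1" --pt "0 0 0 0 0 0 -1"

```text
time_s: 13.15
eef_pos: [480.5, 78.5, 57.8]
tcp_rot: [0.5, 0.499, 0.501, -0.5]
ft_force: [0.6, -0.0, -0.4]
grip_width: 50.9
```

Call:
carry_out --pt "1.5 0 0.16 0 0 0 -1" --pt "1 0 0 0 0 0 -1" --pt "0.5 0 0 0 0 0 -1" --pt "0.5 0 0 0 0 0 -1" --pt "0.5 0 0 0 0 0 -1"

```text
time_s: 13.65
eef_pos: [480.7, 76.2, 17.7]
tcp_rot: [0.5, 0.5, 0.5, -0.5]
ft_force: [-0.6, 0.6, -1.0]
grip_width: 51.1
```

Call:
carry_out --pt "0.1 0 0 0 0 0 -1" --pt "0 0 0 0 0 0 -1"

```text
time_s: 13.85
eef_pos: [480.6, 76.1, 17.1]
tcp_rot: [0.5, 0.5, 0.5, -0.5]
ft_force: [-3.2, 0.5, 9.8]
grip_width: 51.2
```

Call:
carry_out --pt "0 0 0 0 0 0 0.5" --pt "0 0 0 0 0 0 1" --pt "0 0 0 0 0 0 1" --pt "-3 0 0 0 0 0 1" --pt "-4 0 0 0 0 0 1"

```text
time_s: 14.35
eef_pos: [478.9, 75.8, 86.0]
tcp_rot: [0.499, 0.499, 0.501, -0.501]
ft_force: [1.7, 0.4, -0.6]
grip_width: 85.1
```

Call:
carry_out --pt "-3 0 -3 0 0 0 1" --pt "-3 0 -3.5 0 0 0 1" --pt "-2 0 -4 0 0 0 1" --pt "-1 0 -4 0 0 0 1" --pt "0 0 -4 0 0 0 1"

```text
time_s: 14.85
eef_pos: [480.7, 263.1, 178.4]
tcp_rot: [0.501, 0.501, 0.5, -0.499]
ft_force: [-0.1, -0.6, -0.6]
grip_width: 85.7
```

Call:
carry_out --pt "0 0 -3 0 0 0 1" --pt "0 0 0 0 0 0 1" --pt "0 0 0 0 0 0 1"

```text
time_s: 15.15
eef_pos: [479.9, 291.3, 176.2]
tcp_rot: [0.501, 0.499, 0.501, -0.5]
ft_force: [0.0, -1.4, -0.5]
grip_width: 85.1
```

Run:
```python
from m import *
s=env.read_state();print(s["eef_pos"].round(1),s["tcp_rot"].round(3))
for b in blobs(23,40,100,pic="w4.png"): 
    if b["c"][0]>300 and b["c"][0]<620: print(b)
```

```text
[479.9 291.3 176.2] [ 0.501  0.499  0.501 -0.5  ]
{'c': (532.5, 395.2), 'lw': (51.9, 27.1), 'ang': 1.9, 'z': 27.5, 'col': [131, 123, 89], 'brass': [553.0, 396.0], 'px': [346, 68], 'n': 2370}
{'c': (425.8, 340.2), 'lw': (52.4, 27.0), 'ang': 3.9, 'z': 27.5, 'col': [77, 74, 61], 'brass': [447.0, 342.0], 'px': [217, 138], 'n': 2010}
{'c': (414.0, 260.6), 'lw': (52.2, 27.1), 'ang': 87.3, 'z': 27.4, 'col': [125, 61, 47], 'brass': [414.0, 256.0], 'px': [207, 227], 'n': 1658}
{'c': (479.7, 152.3), 'lw': (77.4, 64.3), 'ang': -89.3, 'z': 37.0, 'col': [85, 84, 82], 'brass': [501.0, 122.0], 'px': [280, 333], 'n': 3572}
{'c': (397.5, 99.5), 'lw': (27.4, 19.4), 'ang': 78.1, 'z': 26.4, 'col': [34, 34, 35], 'brass': None, 'px': [200, 370], 'n': 278}
```

Call:
carry_out --pt "0 1.3 -2.6 0 0 0 1" --pt "0 1.3 -2.6 0 0 0 1" --pt "0 1.3 -2.6 0 0 0 1" --pt "0 1.36 -2.59 0 0 0 1" --pt "0 0 0 -0.033 0 0 1"

```text
time_s: 15.7
eef_pos: [533.8, 396.1, 175.6]
tcp_rot: [0.508, 0.491, 0.509, -0.492]
ft_force: [1.3, 0.4, 0.0]
grip_width: 85.2
```

Call:
carry_out --pt "2 0 0 0 0 0 1" --pt "3 0 0 0 0 0 1" --pt "3 0 0 0 0 0 1" --pt "3 0 0 0 0 0 1" --pt "0 0 0 0 0 0 1"

```text
time_s: 16.2
eef_pos: [531.0, 392.2, 62.8]
tcp_rot: [0.508, 0.49, 0.508, -0.494]
ft_force: [-0.2, -0.7, 0.1]
grip_width: 85.3
```

Call:
carry_out --pt "0 0 0 0 0 0 1"

```text
time_s: 16.3
eef_pos: [533.0, 394.1, 67.3]
tcp_rot: [0.508, 0.492, 0.508, -0.492]
ft_force: [1.3, -0.3, 0.9]
grip_width: 85.5
```

Call:
carry_out --pt "2 0 0 0 0 0 1" --pt "2 0 0 0 0 0 1" --pt "1.8 0 0 0 0 0 1" --pt "0 0 0 0 0 0 1" --pt "0 0 0 0 0 0 1"

```text
time_s: 16.8
eef_pos: [533.5, 395.3, 10.5]
tcp_rot: [0.508, 0.492, 0.508, -0.491]
ft_force: [0.1, -0.3, 0.1]
grip_width: 85.1
```

Call:
carry_out --pt "0 0 0 0 0 0 -1" --pt "0 0 0 0 0 0 -1" --pt "0 0 0 0 0 0 -1" --pt "0 0 0 0 0 0 -1" --pt "0 0 0 0 0 0 -1"

```text
time_s: 17.3
eef_pos: [533.2, 395.4, 9.9]
tcp_rot: [0.509, 0.492, 0.508, -0.491]
ft_force: [-0.3, -1.2, 8.6]
grip_width: 51.0
```

Call:
carry_out --pt "-2 0 0 0 0 0 -1" --pt "-4 0 0 0.033 0 0 -1" --pt "-4 0 0 0 0 0 -1" --pt "-2 0 2 0 0 0 -1" --pt "0 -0.5 3.3 0 0 0 -1"

```text
time_s: 17.8
eef_pos: [529.4, 343.7, 132.3]
tcp_rot: [0.501, 0.501, 0.5, -0.497]
ft_force: [1.7, -0.5, -1.6]
grip_width: 51.2
```

Call:
carry_out --pt "0 -0.6 3.3 0 0 0 -1" --pt "0 -0.6 3.3 0 0 0 -1" --pt "0 -0.6 3.3 0 0 0 -1" --pt "0 -0.6 3.3 0 0 0 -1" --pt "0 -0.6 3.3 0 0 0 -1"

```text
time_s: 18.3
eef_pos: [497.5, 175.7, 129.1]
tcp_rot: [0.5, 0.5, 0.5, -0.5]
ft_force: [0.5, -0.2, -1.1]
grip_width: 50.7
```

Call:
carry_out --pt "0 -0.6 3.3 0 0 0 -1" --pt "0 -0.6 3.3 0 0 0 -1" --pt "0 -0.6 3.3 0 0 0 -1" --pt "0 0 3 0 0 0 -1" --pt "0 0 0 0 0 0 -1"

```text
time_s: 18.8
eef_pos: [479.9, 45.2, 129.2]
tcp_rot: [0.5, 0.501, 0.499, -0.5]
ft_force: [0.2, 0.5, 0.0]
grip_width: 51.0
```

Call:
carry_out --pt "0 0 0 0 0 0 -1" --pt "0 0 0 0 0 0 -1"

```text
time_s: 19.0
eef_pos: [480.2, 48.5, 128.8]
tcp_rot: [0.5, 0.5, 0.5, -0.499]
ft_force: [-1.0, -0.0, -1.3]
grip_width: 50.8
```

```bash
python3 -c "
from m import *
held()
print(env.read_state()['tcp_rot'])"
```

```text
tool [480.2  48.5 128.8] w 50.8 f [-1.  -0.  -1.3] held e_y 0.2 (span 26.6) top rel 17.7
[ 0.50047111  0.49962911  0.5004667  -0.49943218]
```

Call:
carry_out --pt "2 0 0.08 0 0 0 -1" --pt "2.5 0 0 0 0 0 -1" --pt "2.5 0 0 0 0 0 -1" --pt "0.5 0 0 0 0 0 -1" --pt "0 0 0 0 0 0 -1"

```text
time_s: 19.55
eef_pos: [479.5, 47.6, 53.3]
tcp_rot: [0.5, 0.499, 0.501, -0.5]
ft_force: [0.1, 0.1, -0.6]
grip_width: 51.0
```

Call:
carry_out --pt "1 0 0 0 0 0 -1" --pt "1 0 0 0 0 0 -1" --pt "0.6 0 0 0 0 0 -1" --pt "0.5 0 0 0 0 0 -1" --pt "0.4 0 0 0 0 0 -1"

```text
time_s: 20.05
eef_pos: [480.0, 47.1, 18.2]
tcp_rot: [0.5, 0.5, 0.5, -0.5]
ft_force: [-0.1, -0.7, -0.2]
grip_width: 51.0
```

Call:
carry_out --pt "0.1 0 0 0 0 0 -1" --pt "0.1 0 0 0 0 0 -1"

```text
time_s: 20.25
eef_pos: [480.1, 47.1, 17.8]
tcp_rot: [0.5, 0.5, 0.5, -0.5]
ft_force: [-18.3, -2.3, 53.5]
grip_width: 51.0
```

Call:
carry_out --pt "-0.1 0 0 0 0 0 -1" --pt "0 0 0 0 0 0 0.5" --pt "0 0 0 0 0 0 1" --pt "0 0 0 0 0 0 1" --pt "-3 0 0 0 0 0 1"

```text
time_s: 20.75
eef_pos: [477.7, 46.9, 45.1]
tcp_rot: [0.499, 0.498, 0.501, -0.501]
ft_force: [-0.0, -0.5, 0.5]
grip_width: 85.5
```

Call:
carry_out --pt "-4 0 0 0 0 0 1" --pt "-3 0 -3 0 0 0 1" --pt "-3 -0.5 -3.5 0 0 0 1" --pt "-2 -0.5 -4 0 0 0 1" --pt "0 -1 -4 0 0 0 1"

```text
time_s: 21.25
eef_pos: [461.2, 194.0, 170.3]
tcp_rot: [0.501, 0.501, 0.499, -0.498]
ft_force: [0.5, 0.1, -0.3]
grip_width: 85.2
```

Call:
carry_out --pt "0 -1 -3 0 0 0 1" --pt "0 -1 -3 0 0 0 1" --pt "0 -1 -3 0 0 0 1" --pt "0 0 0 0 0 0 1" --pt "0 0 0 0 0 0 1"

```text
time_s: 21.75
eef_pos: [429.5, 282.4, 167.3]
tcp_rot: [0.501, 0.499, 0.501, -0.5]
ft_force: [1.0, 0.3, -0.5]
grip_width: 85.6
```

Run:
```python
from m import *
s=env.read_state();print(s["eef_pos"].round(1),s["tcp_rot"].round(3))
for b in blobs(23,40,100,pic="w5.png"): 
    if b["c"][0]>300 and b["c"][0]<620: print(b)
```

```text
[429.5 282.4 167.3] [ 0.501  0.499  0.501 -0.5  ]
{'c': (425.8, 340.1), 'lw': (52.2, 27.0), 'ang': 3.8, 'z': 27.5, 'col': [102, 102, 89], 'brass': [447.0, 341.0], 'px': [276, 128], 'n': 2181}
{'c': (413.7, 260.4), 'lw': (52.4, 27.0), 'ang': 86.8, 'z': 27.5, 'col': [124, 64, 53], 'brass': [413.0, 256.0], 'px': [262, 220], 'n': 1758}
{'c': (479.7, 148.2), 'lw': (85.7, 64.4), 'ang': -89.8, 'z': 37.0, 'col': [83, 83, 81], 'brass': [501.0, 117.0], 'px': [334, 331], 'n': 3897}
```

View pics/w5.png

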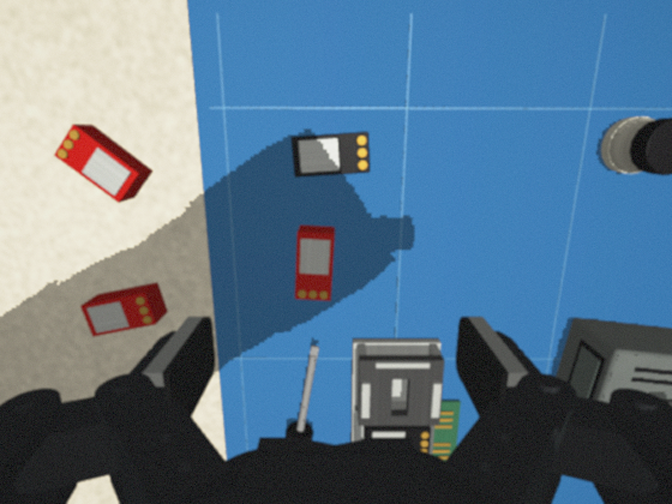

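Call:
carry_out --pt "0 -0.2 -2 0 0 0 1" --pt "0 -0.17 -2 0 0 0 1" --pt "0 0 -1.77 0 0 0 1" --pt "2 0 0 -0.066 0 0 1" --pt "3 0 0 0 0 0 1"

```text
time_s: 22.3
eef_pos: [427.4, 339.9, 118.1]
tcp_rot: [0.517, 0.484, 0.517, -0.482]
ft_force: [0.4, -0.1, -0.2]
grip_width: 85.5
```

Call:
carry_out --pt "3 0 0 0 0 0 1" --pt "2 0 0 0 0 0 1" --pt "0.5 0 0 0 0 0 1" --pt "0 0 0 0 0 0 1" --pt "0 0 0 0 0 0 1"

```text
time_s: 22.8
eef_pos: [426.8, 339.8, 63.7]
tcp_rot: [0.516, 0.484, 0.516, -0.483]
ft_force: [-0.0, 1.0, 0.4]
grip_width: 85.2
```

Call:
carry_out --pt "2 0 0 0 0 0 1" --pt "2 0 0 0 0 0 1" --pt "1.4 0 0 0 0 0 1" --pt "0 0 0 0 0 0 1" --pt "0 0 0 0 0 0 -1"

```text
time_s: 23.3
eef_pos: [426.6, 340.2, 9.7]
tcp_rot: [0.517, 0.483, 0.516, -0.483]
ft_force: [0.3, -0.2, 1.8]
grip_width: 73.3
```

Call:
carry_out --pt "0 0 0 0 0 0 -1" --pt "0 0 0 0 0 0 -1" --pt "0 0 0 0 0 0 -1" --pt "0 0 0 0 0 0 -1" --pt "0 0 0 0 0 0 -1"

```text
time_s: 23.8
eef_pos: [426.7, 340.3, 10.0]
tcp_rot: [0.517, 0.484, 0.516, -0.482]
ft_force: [-0.9, -1.0, 9.4]
grip_width: 51.2
```

Call:
carry_out --pt "-2 0 0 0 0 0 -1" --pt "-4 0 0 0.066 0 0 -1" --pt "-4 0 0 0 0 0 -1" --pt "-2 0 2 0 0 0 -1" --pt "0 0.5 3.2 0 0 0 -1"

```text
time_s: 24.3
eef_pos: [432.5, 289.4, 132.4]
tcp_rot: [0.501, 0.501, 0.5, -0.497]
ft_force: [0.7, -0.4, -3.0]
grip_width: 50.6
```

Call:
carry_out --pt "0 0.6 3.2 0 0 0 -1" --pt "0 0.6 3.2 0 0 0 -1" --pt "0 0.6 3.2 0 0 0 -1" --pt "0 0.6 3.2 0 0 0 -1" --pt "0 0.6 3.2 0 0 0 -1"

```text
time_s: 24.8
eef_pos: [461.6, 126.6, 129.4]
tcp_rot: [0.501, 0.5, 0.5, -0.499]
ft_force: [0.7, -0.4, -0.6]
grip_width: 50.9
```

Call:
carry_out --pt "0 0.6 3.2 0 0 0 -1" --pt "0 0.6 3.2 0 0 0 -1" --pt "0 0.6 3 0 0 0 -1" --pt "0 0 2 0 0 0 -1" --pt "0 0 0 0 0 0 -1"

```text
time_s: 25.3
eef_pos: [479.6, 11.8, 129.3]
tcp_rot: [0.5, 0.501, 0.499, -0.5]
ft_force: [-0.0, 0.3, -0.9]
grip_width: 50.9
```

Call:
carry_out --pt "0 0 0 0 0 0 -1" --pt "0 0 0 0 0 0 -1"

```text
time_s: 25.5
eef_pos: [479.4, 14.5, 128.9]
tcp_rot: [0.5, 0.5, 0.5, -0.499]
ft_force: [-0.7, 0.2, 0.2]
grip_width: 50.9
```

```bash
python3 -c "
from m import *
held()
print(env.read_state()['tcp_rot'])"
```

```text
tool [479.4  14.5 128.9] w 50.9 f [-0.7  0.2  0.2] held e_y 0.1 (span 26.7) top rel 17.6
[ 0.50056167  0.49962756  0.50043634 -0.49937339]
```

Call:
carry_out --pt "2 0.07 0 0 0 0 -1" --pt "2.5 0 0 0 0 0 -1" --pt "2.5 0 0 0 0 0 -1" --pt "0.5 0 0 0 0 0 -1" --pt "0 0 0 0 0 0 -1"

```text
time_s: 26.05
eef_pos: [479.5, 14.4, 53.4]
tcp_rot: [0.5, 0.499, 0.501, -0.5]
ft_force: [0.4, 0.1, -0.3]
grip_width: 50.6
```

Call:
carry_out --pt "1 0 0 0 0 0 -1" --pt "1 0 0 0 0 0 -1" --pt "0.6 0 0 0 0 0 -1" --pt "0.5 0 0 0 0 0 -1" --pt "0.4 0 0 0 0 0 -1"

```text
time_s: 26.55
eef_pos: [480.0, 13.8, 18.2]
tcp_rot: [0.5, 0.5, 0.5, -0.5]
ft_force: [-0.3, -0.4, -1.0]
grip_width: 51.4
```

Call:
carry_out --pt "0 0 0 0 0 0 -1" --pt "0 0 0 0 0 0 0.5" --pt "0 0 0 0 0 0 1" --pt "0 0 0 0 0 0 1" --pt "-3 0 0 0 0 0 1"

```text
time_s: 27.05
eef_pos: [477.8, 13.8, 46.3]
tcp_rot: [0.499, 0.498, 0.502, -0.501]
ft_force: [0.8, -0.6, 0.1]
grip_width: 85.9
```

Call:
carry_out --pt "-4 0 0 0 0 0 1" --pt "-4 0 0 0 0 0 1" --pt "-4 0 -4 0 0 0 1" --pt "-4 0 -4 0 0 0 1" --pt "0 0 -4 0 0 0 1"

```text
time_s: 27.55
eef_pos: [481.9, 125.9, 204.0]
tcp_rot: [0.501, 0.502, 0.499, -0.498]
ft_force: [1.0, 0.3, -1.0]
grip_width: 85.1
```

Call:
carry_out --pt "0 0 -2 0 0 0 1" --pt "0 0 0 0 0 0 1" --pt "0 0 0 0 0 0 1"

```text
time_s: 27.85
eef_pos: [479.7, 144.6, 199.2]
tcp_rot: [0.501, 0.499, 0.5, -0.5]
ft_force: [-0.0, -0.6, -0.2]
grip_width: 85.4
```

```bash
cat > chk.py <<'E'
from m import *
s=env.read_state();print(s["eef_pos"].round(1))
im,d,K,W=cam("wrist");P=cloud(d,K,W);save(im,"chk%d.png"%(s["time_s"]*10),1.2)
c=np.array([480.0,47.7]);yaw=.0045
for i in range(5):
    y=c[1]-66+33*i; x=c[0]-yaw*(y-c[1])
    m=(abs(P[...,0]-x)<32)&(abs(P[...,1]-y)<17)&(P[...,2]>30)&(P[...,2]<39)
    q=P[m]
    if len(q)<50: print(i,"empty"); continue
    A=np.c_[q[:,0]-x,q[:,1]-y,np.ones(len(q))]; k=np.linalg.lstsq(A,q[:,2],rcond=None)[0]
    (a,b),(w,h),t=cv2.minAreaRect(q[:,:2].astype(np.float32))
    print(i,"off %.1f %.1f wh %.0f %.0f t %.1f z %.1f slope"%(a-x,b-y,w,h,t,k[2]),k[:2].round(3))
E
python3 chk.py
```

```text
[479.7 144.6 199.2]
0 empty
1 off -0.3 -0.5 wh 28 51 t 89.6 z 35.2 slope [ 0.004 -0.052]
2 off -0.4 0.3 wh 52 27 t 0.3 z 35.3 slope [ 0.002 -0.045]
3 off 0.4 -0.4 wh 52 28 t 0.1 z 35.3 slope [ 0.007 -0.032]
4 off 0.3 1.0 wh 27 52 t 89.3 z 35.4 slope [ 0.005 -0.027]
```

Call:
carry_out --pt "0 0 3.8 0 0 0 1" --pt "0 0 3.8 0 0 0 1" --pt "0 0 3.8 0 0 0 1" --pt "0 0 3.8 0 0 0 1" --pt "0 0 3.8 0 0 0 1"

```text
time_s: 28.4
eef_pos: [479.5, -48.0, 199.3]
tcp_rot: [-0.5, -0.5, -0.5, 0.5]
ft_force: [0.6, -0.5, 0.2]
grip_width: 85.6
```

Call:
carry_out --pt "0 0 3.8 0 0 0 1" --pt "0 0 3.8 0 0 0 1" --pt "0 0 3.8 0 0 0 1" --pt "0 0 3.8 0 0 0 1" --pt "0 0 3 0 0 0 1"

```text
time_s: 28.9
eef_pos: [479.2, -230.5, 199.2]
tcp_rot: [-0.5, -0.5, -0.5, 0.5]
ft_force: [0.4, 0.5, -0.1]
grip_width: 85.6
```

Call:
carry_out --pt "0 0 0 0 0 0 1" --pt "0 0 0 0 0 0 1" --pt "0 0 0 0 0 0 1"

```text
time_s: 29.2
eef_pos: [479.9, -227.3, 199.3]
tcp_rot: [0.5, 0.5, 0.5, -0.5]
ft_force: [0.2, 0.5, 0.0]
grip_width: 85.5
```

Run:
```python
from m import *
s=env.read_state();print(s["eef_pos"].round(1))
for b in blobs(34,46,80,pic="w6.png"): print(b)
print()
for b in blobs(62,85,80): print(b)
```

```text
[ 479.9 -227.3  199.3]
{'c': (480.4, -83.1), 'lw': (64.1, 24.6), 'ang': 0.1, 'z': 37.5, 'col': [94, 94, 92], 'brass': None, 'px': [281, 17], 'n': 2532}
{'c': (697.6, -148.7), 'lw': (49.8, 9.9), 'ang': -89.2, 'z': 40.3, 'col': [93, 92, 84], 'brass': None, 'px': [535, 102], 'n': 596}
{'c': (601.9, -249.2), 'lw': (99.7, 41.1), 'ang': 89.9, 'z': 37.5, 'col': [133, 134, 131], 'brass': None, 'px': [405, 209], 'n': 2891}
{'c': (465.0, -316.7), 'lw': (59.9, 14.0), 'ang': 82.8, 'z': 41.1, 'col': [39, 38, 40], 'brass': None, 'px': [265, 280], 'n': 810}
{'c': (756.5, -345.7), 'lw': (59.0, 7.8), 'ang': -87.1, 'z': 39.9, 'col': [49, 55, 52], 'brass': None, 'px': [554, 306], 'n': 448}

{'c': (694.9, -152.6), 'lw': (42.8, 6.8), 'ang': -79.9, 'z': 65.8, 'col': [93, 92, 84], 'brass': None, 'px': [556, 112], 'n': 374}
{'c': (602.0, -227.2), 'lw': (35.8, 10.6), 'ang': 89.4, 'z': 73.6, 'col': [41, 41, 43], 'brass': None, 'px': [427, 201], 'n': 754}
{'c': (601.2, -280.5), 'lw': (31.2, 10.7), 'ang': 88.8, 'z': 73.4, 'col': [37, 37, 38], 'brass': None, 'px': [419, 259], 'n': 560}
```

View pics/w6.png

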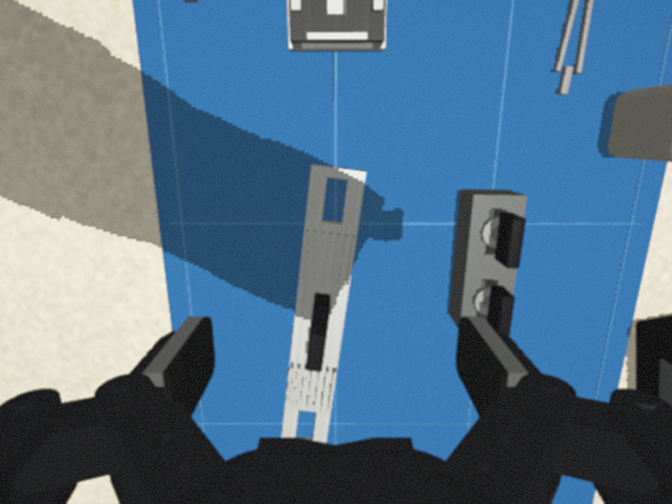

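Call:
carry_out --pt "0 -0.5 3 0 0 0 1" --pt "0 -0.5 3 0 0 0 1" --pt "0 -0.49 2.94 0 0 0 1" --pt "2 0 0 0.063 0 0 1" --pt "3 0 0 0.063 0 0 1" --newtons 90

```text
time_s: 29.8
eef_pos: [466.4, -317.6, 150.0]
tcp_rot: [0.468, 0.531, 0.466, -0.531]
ft_force: [-0.2, 0.3, -0.3]
grip_width: 85.6
```

Call:
carry_out --pt "3 0 0 0 0 0 1" --pt "3 0 0 0 0 0 1" --pt "1 0 0 0 0 0 1" --pt "0 0 0 0 0 0 1" --pt "0 0 0 0 0 0 1"

```text
time_s: 30.3
eef_pos: [466.1, -317.0, 80.6]
tcp_rot: [0.468, 0.53, 0.467, -0.53]
ft_force: [0.1, 0.5, 0.5]
grip_width: 85.6
```

Call:
carry_out --pt "2 -0.1 0 0 0 0 1" --pt "2 0 0 0 0 0 1" --pt "1.5 0 0 0 0 0 1" --pt "0.76 0 0 0 0 0 1" --pt "0 0 0 0 0 0 1"

```text
time_s: 30.8
eef_pos: [464.7, -316.8, 17.0]
tcp_rot: [0.468, 0.53, 0.468, -0.53]
ft_force: [-0.8, 0.6, -0.0]
grip_width: 85.2
```

Call:
carry_out --pt "0 0 0 0 0 0 -1" --pt "0 0 0 0 0 0 -1" --pt "0 0 0 0 0 0 -1" --pt "0 0 0 0 0 0 -1" --pt "0 0 0 0 0 0 -1"

```text
time_s: 31.3
eef_pos: [464.6, -316.9, 17.0]
tcp_rot: [0.468, 0.53, 0.468, -0.53]
ft_force: [-9.9, 5.9, 51.2]
grip_width: 12.7
```

Call:
carry_out --pt "0 0 0 0 0 0 -1" --pt "0 0 0 0 0 0 -1" --pt "0 0 0 0 0 0 -1" --pt "0 0 0 0 0 0 -1" --pt "0 0 0 0 0 0 -1"

```text
time_s: 31.8
eef_pos: [464.7, -316.9, 17.2]
tcp_rot: [0.468, 0.53, 0.468, -0.53]
ft_force: [-1.5, 0.7, 7.0]
grip_width: 12.2
```

Call:
carry_out --pt "-1 0 0 0 0 0 -1" --pt "-2 0 0 0 0 0 -1" --pt "-3 0 0 0 0 0 -1" --pt "-3 0 0 -0.065 0 0 -1" --pt "-2 0 0 -0.065 0 0 -1"

```text
time_s: 32.3
eef_pos: [464.8, -317.0, 129.3]
tcp_rot: [0.502, 0.498, 0.501, -0.498]
ft_force: [1.1, -0.1, -3.5]
grip_width: 12.3
```

Call:
carry_out --pt "0 0 -1.5 0 0 0 -1" --pt "0 0.15 -3 0 0 0 -1" --pt "0 0.15 -3 0 0 0 -1" --pt "0 0.15 -3 0 0 0 -1" --pt "0 0.15 -3 0 0 0 -1"

```text
time_s: 32.8
eef_pos: [468.8, -179.6, 125.8]
tcp_rot: [0.5, 0.499, 0.501, -0.499]
ft_force: [0.6, -0.1, -3.8]
grip_width: 12.0
```

Call:
carry_out --pt "0 0.15 -3 0 0 0 -1" --pt "0 0.15 -3 0 0 0 -1" --pt "0 0.15 -3 0 0 0 -1" --pt "0 0.15 -3 0 0 0 -1" --pt "0 0.15 -3 0 0 0 -1"

```text
time_s: 33.3
eef_pos: [475.3, -29.8, 125.8]
tcp_rot: [0.5, 0.499, 0.501, -0.499]
ft_force: [0.3, -0.2, -3.0]
grip_width: 12.6
```

Call:
carry_out --pt "0 0.15 -3 0 0 0 -1" --pt "0 0 -2.5 0 0 0 -1" --pt "0 0 -1.5 0 0 0 -1" --pt "0 0 0 0 0 0 -1" --pt "0 0 0 0 0 0 -1"

```text
time_s: 33.8
eef_pos: [476.9, 38.5, 126.1]
tcp_rot: [0.501, 0.498, 0.501, -0.499]
ft_force: [-0.2, -0.2, -2.5]
grip_width: 12.3
```

Call:
carry_out --pt "0 0 0 0 0 0 -1" --pt "0 0 0 0 0 0 -1" --pt "0 0 0 0 0 0 -1"

```text
time_s: 34.1
eef_pos: [477.7, 37.8, 126.6]
tcp_rot: [0.501, 0.499, 0.501, -0.499]
ft_force: [-0.4, 0.5, -3.5]
grip_width: 12.1
```

Run:
```python
from h import *
s=env.read_state();o=s["eef_pos"];print(o.round(1),Rq(s["tcp_rot"]).as_matrix().round(4).tolist(),s["grip_width"])
im,d,K,W=cam("wrist"); save(im,"w7.png",1.2);np.savez("w7.npz",im=im,d=d,K=K,W=W)
P=cloud(d,K,W)
# held bar: left half points near z=o.z-17..-2
def lim(m,ax): return np.percentile(P[m][:,ax],[1,50,99]).round(1)
m=(P[...,2]>o[2]-13)&(P[...,2]<o[2]+1)&(abs(P[...,0]-o[0])<40)
print(m.sum(),np.percentile(P[m][:,2],[5,50,95]).round(1),lim(m,1))
for y in range(int(o[1])+40,int(o[1])+140,10):
    k=m&(abs(P[...,1]-y)<2)
    if k.sum()>5: print(y,k.sum(),lim(k,0),np.median(P[k][:,2]).round(1))
for n in ("scene","side"):
    im,d,K,W=cam(n);Q=cloud(d,K,W); k=(abs(Q[...,0]-o[0])<40)&(abs(Q[...,1]-o[1])<150)&(Q[...,2]>o[2]-18)&(Q[...,2]<o[2]-1)&(abs(Q[...,1]-o[1])>45)
    q=Q[k]; (a,b),(w,h),t=cv2.minAreaRect(q[:,:2].astype(np.float32)); print(n,len(q),a-o[0],b-o[1],w,h,t); A=np.c_[q[:,:2]-o[:2],np.ones(len(q))]; print(np.linalg.lstsq(A,q[:,2]-o[2],rcond=None)[0])
```

```text
[477.7  37.8 126.6] [[-0.0001, 1.0, 0.0039], [-0.0, 0.0039, -1.0], [-1.0, -0.0001, 0.0]] 12.1095338001883
18716 [119.7 120.8 122.6] [-16.4 102.7 149.3]
77 717 [455.6 476.7 498.2] 120.8
87 559 [458.4 475.3 495.3] 121.0
97 601 [458.4 478.3 495.3] 120.9
107 647 [458.3 475.8 495.3] 121.0
117 674 [458.3 475.3 495.2] 121.0
127 1122 [455.3 476.5 498.1] 120.8
137 777 [455.  468.2 498.3] 120.8
147 807 [454.9 485.1 498.3] 120.8
scene 1403 1.6579199587278595 -2.825074630629601 47.550132751464844 273.2639465332031 0.5405601859092712
[-4.10730704e-02 -1.03708099e-03 -7.03450319e+00]
side 681 -0.8076867307252655 -0.9800810393210071 275.1795654296875 44.65092468261719 89.93529510498047
[ 2.37255740e-02 -1.09746206e-03 -6.37546041e+00]
```

View pics/w7.png

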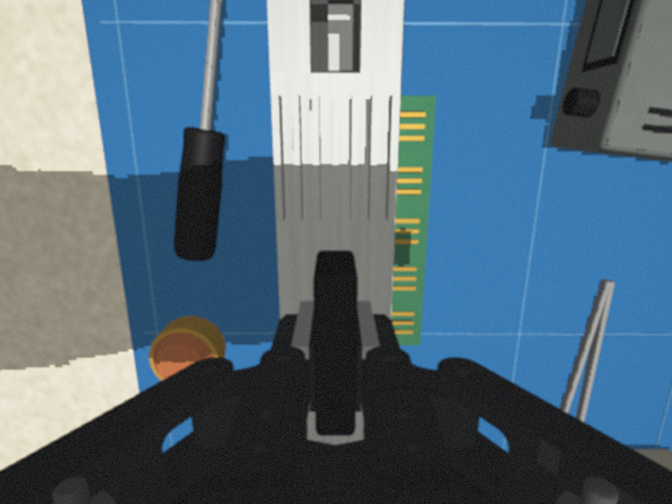

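Run:
```python
from h import *
f=np.load("w7.npz");P=cloud(f["d"],f["K"],f["W"]); o=np.array([477.7,37.8,126.6])
fin=(P[...,2]>126)&(P[...,2]<131)&(abs(P[...,0]-477)<24)&(P[...,1]>70)
q=P[fin]; print("fins y",np.percentile(q[:,1],[0.5,1,50,99,99.5]).round(1))
m=(abs(P[...,2]-120.8)<2)&(abs(P[...,0]-476.7)<6)
y=P[m][:,1]; print("centre strip max y",np.percentile(y,[95,99,99.9]).round(1))
s=(P[...,2]<60)&(P[...,1]>100)&(abs(P[...,0]-478)<20)
print("slot see-through rows/cols",[np.percentile(np.nonzero(s)[i],[1,50,99]) for i in (0,1)])
m2=(abs(P[...,2]-120.8)<2)&(P[...,1]>135); print("x left/right of slot",np.percentile(P[m2&(P[...,0]<477)][:,0],99),np.percentile(P[m2&(P[...,0]>477)][:,0],1))
```

```text
fins y [ 79.2  79.5 101.4 120.8 121.1]
centre strip max y [126.7 128.3 128.7]
slot see-through rows/cols [array([ 0., 29., 59.]), array([260. , 279.5, 300. ])]
x left/right of slot 468.12552815103913 485.1597160723436
```

Call:
carry_out --pt "0 0.28 -1.03 0 0 0 -1" --pt "1 0 0 0 0 0 -1" --pt "2 0 0 0 0 0 -1" --pt "2 0 0 0 0 0 -1" --pt "1.6 0 0 0 0 0 -1"

```text
time_s: 34.75
eef_pos: [479.8, 48.8, 58.9]
tcp_rot: [0.501, 0.498, 0.502, -0.499]
ft_force: [0.5, 0.3, -2.3]
grip_width: 12.2
```

Call:
carry_out --pt "0 0 0 0 0 0 -1" --pt "0 0 0 0 0 0 -1" --pt "0 0 0 0 0 0 -1" --pt "0 0 0 0 0 0 -1"

```text
time_s: 35.15
eef_pos: [481.0, 48.7, 61.4]
tcp_rot: [0.502, 0.499, 0.501, -0.498]
ft_force: [0.1, -0.0, -2.9]
grip_width: 12.6
```

Call:
carry_out --pt "0.3 -0.04 0.05 0 0 0 -1" --pt "0.2 0 0 0 0 0 -1" --pt "0.2 0 0 0 0 0 -1" --pt "0.15 0 0 0 0 0 -1" --pt "0 0 0 0 0 0 -1"

```text
time_s: 35.65
eef_pos: [479.9, 48.1, 51.9]
tcp_rot: [0.501, 0.499, 0.501, -0.499]
ft_force: [-0.7, -1.3, -2.3]
grip_width: 12.7
```

Call:
carry_out --pt "0.1 0 0 0 0 0 -1" --pt "0 0 0 0 0 0 -1"

```text
time_s: 35.85
eef_pos: [480.1, 48.2, 51.2]
tcp_rot: [0.501, 0.499, 0.501, -0.499]
ft_force: [-1.0, 0.6, -2.9]
grip_width: 12.1
```

Call:
carry_out --pt "0.04 0 0 0 0 0 -1" --pt "0 0 0 0 0 0 0.3" --pt "0 0 0 0 0 0 1" --pt "0 0 0 0 0 0 1" --pt "-2 0 0 0 0 0 1"

```text
time_s: 36.35
eef_pos: [478.6, 48.0, 69.2]
tcp_rot: [0.5, 0.498, 0.502, -0.5]
ft_force: [0.3, -0.3, 1.1]
grip_width: 69.5
```

Call:
carry_out --pt "-4 0 0 0 0 0 1" --pt "-4 0 -2 0 0 0 1" --pt "-4 0 -4 0 0 0 1" --pt "-1 0 -4 0 0 0 1" --pt "0 0 0 0 0 0 1"

```text
time_s: 36.85
eef_pos: [480.5, 147.3, 198.0]
tcp_rot: [0.502, 0.499, 0.502, -0.497]
ft_force: [-1.5, -0.7, -1.5]
grip_width: 85.6
```

Call:
carry_out --pt "0 0 0 0 0 0 1" --pt "0 0 0 0 0 0 1"

```text
time_s: 37.05
eef_pos: [479.2, 142.8, 195.5]
tcp_rot: [0.501, 0.498, 0.501, -0.499]
ft_force: [-0.1, 0.2, 0.7]
grip_width: 85.2
```

```bash
cat > bar.py <<'E'
from h import *
s=env.read_state();o=s["eef_pos"];print(o.round(1))
im,d,K,W=cam("wrist"); P=cloud(d,K,W); save(im,"b%d.png"%(s["time_s"]*10),1.2)
m=(abs(P[...,2]-45)<2.0)&(abs(P[...,0]-480)<40)&(abs(P[...,1]-48)<150)
q=P[m]; (a,b),(w,h),t=cv2.minAreaRect(q[:,:2].astype(np.float32)); print("bar top n",len(q),"c %.1f %.1f wh %.1f %.1f t %.2f"%(a,b,w,h,t))
A=np.c_[q[:,0]-480,q[:,1]-48,np.ones(len(q))]; print("plane",np.linalg.lstsq(A,q[:,2],rcond=None)[0].round(4))
for yc in (-62.3,157.7):
    e=(abs(P[...,1]-yc)<22)&(abs(P[...,0]-480)<12)
    k=e&(P[...,2]<40)&(P[...,2]>30); k2=e&(P[...,2]<30)
    for l,k in (("deck thru bar slot",k),("thru deck slot",k2)):
        if k.sum()>20: z=P[k]; print(yc,l,k.sum(),np.percentile(z[:,:2],[1,99],axis=0).round(1).tolist())
k=(P[...,2]>66)&(P[...,2]<78)&(abs(P[...,0]-480)<30)&(abs(P[...,1]-48)<50)
if k.sum()>20: print("block",[round(float(v),1) for v in cv2.minAreaRect(P[k][:,:2].astype(np.float32))[0]])
for b in (458,502):
  pass
E
python3 bar.py
```

```text
[479.2 142.8 195.5]
bar top n 6896 c 477.7 73.2 wh 231.7 55.6 t 88.11
plane [-4.00000e-04 -2.00000e-04  4.52988e+01]
157.7 deck thru bar slot 302 [[471.0, 138.9], [487.3, 175.1]]
157.7 thru deck slot 474 [[473.3, 137.3], [486.1, 169.7]]
block [480.1, 48.4]
```

Call:
carry_out --pt "0 0.5 3.6 0 0 0 1" --pt "0 1.5 3.6 0 0 0 1" --pt "0 1.5 3.6 0 0 0 1" --pt "0 1.5 3.6 0 0 0 1" --pt "0 1.5 3.6 0 0 0 1" --newtons 60

```text
time_s: 37.6
eef_pos: [545.4, -38.8, 195.7]
tcp_rot: [0.501, 0.499, 0.501, -0.499]
ft_force: [1.3, 0.2, 0.4]
grip_width: 85.5
```

Call:
carry_out --pt "0 1.5 3.6 0 0 0 1" --pt "0 1.5 3.6 0 0 0 1" --pt "0 1.5 3.6 0 0 0 1" --pt "0 1.3 0 0 0 0 1" --pt "0 0 0 0 0 0 1"

```text
time_s: 38.1
eef_pos: [604.1, -145.8, 194.9]
tcp_rot: [0.5, 0.499, 0.501, -0.5]
ft_force: [-0.6, -0.8, 0.6]
grip_width: 85.4
```

Call:
carry_out --pt "0 0 0 0 0 0 1" --pt "0 0 0 0 0 0 1"

```text
time_s: 38.3
eef_pos: [603.3, -143.6, 196.1]
tcp_rot: [0.501, 0.499, 0.501, -0.499]
ft_force: [-1.0, 0.5, 0.4]
grip_width: 85.8
```

Run:
```python
from m import *
s=env.read_state();print(s["eef_pos"].round(1),Rq(s["tcp_rot"]).as_matrix()[:,1].round(4))
for b in blobs(66,82,80,box=(560,650,-330,-190)): print(b)
for b in blobs(34,46,80,box=(560,650,-330,-190)): print(b)
```

```text
[ 603.3 -143.6  196.1] [ 1.0e+00  5.2e-03 -4.0e-04]
{'c': (602.4, -227.1), 'lw': (36.3, 9.7), 'ang': -89.9, 'z': 74.0, 'col': [39, 38, 39], 'brass': None, 'px': [278, 293], 'n': 458}
{'c': (601.8, -282.7), 'lw': (35.8, 9.7), 'ang': 88.0, 'z': 74.0, 'col': [38, 38, 40], 'brass': None, 'px': [278, 347], 'n': 398}
{'c': (602.1, -255.7), 'lw': (113.6, 40.0), 'ang': 89.4, 'z': 37.4, 'col': [121, 125, 122], 'brass': None, 'px': [278, 297], 'n': 3085}
```

Call:
carry_out --pt "0 0 2.8 0 0 0 1" --pt "0 0 2.8 0 0 0 1" --pt "0 0 2.75 0 0 0 1" --pt "2 -0.05 0 0 0 0 1" --pt "3 0 0 0 0 0 1"

```text
time_s: 38.9
eef_pos: [604.6, -228.3, 147.2]
tcp_rot: [0.502, 0.499, 0.5, -0.498]
ft_force: [0.5, 0.7, -1.3]
grip_width: 85.5
```

Call:
carry_out --pt "3 0 0 0 0 0 1" --pt "2 0 0 0 0 0 1" --pt "0 0 0 0 0 0 1" --pt "0 0 0 0 0 0 1" --pt "0 0 0 0 0 0 1"

```text
time_s: 39.4
eef_pos: [604.7, -227.5, 97.9]
tcp_rot: [0.502, 0.499, 0.501, -0.498]
ft_force: [-0.1, 1.1, 0.6]
grip_width: 85.3
```

Call:
carry_out --pt "2 -0.22 -0.03 0 0 0 1" --pt "1.5 0 0 0 0 0 1" --pt "1.3 0 0 0 0 0 1" --pt "0 0 0 0 0 0 1" --pt "0 0 0 0 0 0 1"

```text
time_s: 39.9
eef_pos: [602.1, -227.2, 48.9]
tcp_rot: [0.501, 0.499, 0.501, -0.499]
ft_force: [0.4, -0.2, 0.2]
grip_width: 85.5
```

Call:
carry_out --pt "0 0 0 0 0 0 0" --pt "0 0 0 0 0 0 0" --pt "0 0 0 0 0 0 -1" --pt "0 0 0 0 0 0 -1" --pt "0 0 0 0 0 0 -1"

```text
time_s: 40.4
eef_pos: [601.8, -227.1, 48.3]
tcp_rot: [0.501, 0.499, 0.501, -0.499]
ft_force: [-0.1, 0.9, -0.4]
grip_width: 12.6
```

Call:
carry_out --pt "0 0 0 0 0 0 -1" --pt "0 0 0 0 0 0 -1" --pt "0 0 0 0 0 0 -1" --pt "0 0 0 0 0 0 -1" --pt "0 0 0 0 0 0 -1"

```text
time_s: 40.9
eef_pos: [601.8, -227.1, 48.3]
tcp_rot: [0.501, 0.499, 0.501, -0.499]
ft_force: [-1.5, 2.2, 6.0]
grip_width: 9.4
```

Call:
carry_out --pt "-1 0 0 0 0 0 -1" --pt "-2 0 0 0 0 0 -1" --pt "-2 0 0 0 0 0 -1" --pt "-2.5 0 0 0 0 0 -1" --pt "-1 -1 -1 0 0 0 -1"

```text
time_s: 41.4
eef_pos: [593.1, -218.1, 135.8]
tcp_rot: [0.502, 0.499, 0.5, -0.498]
ft_force: [0.8, -0.1, -0.1]
grip_width: 8.4
```

Call:
carry_out --pt "0 -2 -2.9 0 0 0 -1" --pt "0 -2.2 -3 0 0 0 -1" --pt "0 -2.2 -3 0 0 0 -1" --pt "0 -2.2 -3 0 0 0 -1" --pt "0 -1.7 -2.5 0 0 0 -1"

```text
time_s: 41.9
eef_pos: [486.6, -72.4, 133.6]
tcp_rot: [0.501, 0.499, 0.501, -0.499]
ft_force: [-0.1, -0.2, 0.3]
grip_width: 8.5
```

Call:
carry_out --pt "0 -0.8 -1.1 0 0 0 -1" --pt "0 0 0 0 0 0 -1" --pt "0 0 0 0 0 0 -1" --pt "0 0 0 0 0 0 -1" --pt "0 0 0 0 0 0 -1"

```text
time_s: 42.4
eef_pos: [480.4, -63.4, 133.0]
tcp_rot: [0.501, 0.499, 0.501, -0.499]
ft_force: [-1.0, -0.0, -0.9]
grip_width: 8.9
```

Run:
```python
from m import *
s=env.read_state();o=s["eef_pos"];print(o.round(1),Rq(s["tcp_rot"]).as_matrix().round(4)[:,1],s["grip_width"],s["ft_force"].round(1))
im,d,K,W=cam("wrist");P=cloud(d,K,W);save(im,"w8.png",1.2)
m=(abs(P[...,0]-o[0])<25)&(abs(P[...,1]-o[1])<25)&(P[...,2]>o[2]+18)&(P[...,2]<o[2]+30)
(a,b),(w,h),t=cv2.minAreaRect(P[m][:,:2].astype(np.float32)); print("wing rel",a-o[0],b-o[1],w,h,t,np.median(P[m][:,2])-o[2])
m=(abs(P[...,2]-45)<2.0)&(abs(P[...,0]-480)<40)&(P[...,1]<48)&(P[...,1]>-95)
print("bar pts",m.sum())
k=(P[...,2]>66)&(P[...,2]<78)&(abs(P[...,0]-480)<30)&(abs(P[...,1]-48)<50)
if k.sum()>20: print("block",cv2.minAreaRect(P[k][:,:2].astype(np.float32)))
```

```text
[480.4 -63.4 133. ] [ 1.0e+00  4.1e-03 -2.0e-04] 8.921425576119404 [-1.  -0.  -0.9]
wing rel 2.830557520058676 1.7186099362294343 32.03282928466797 34.7000846862793 28.389991760253906 25.793263978453325
bar pts 9004
block ((479.5599365234375, 40.73262023925781), (13.967747688293457, 46.5272331237793), 0.008260824717581272)
```

View pics/w8.png

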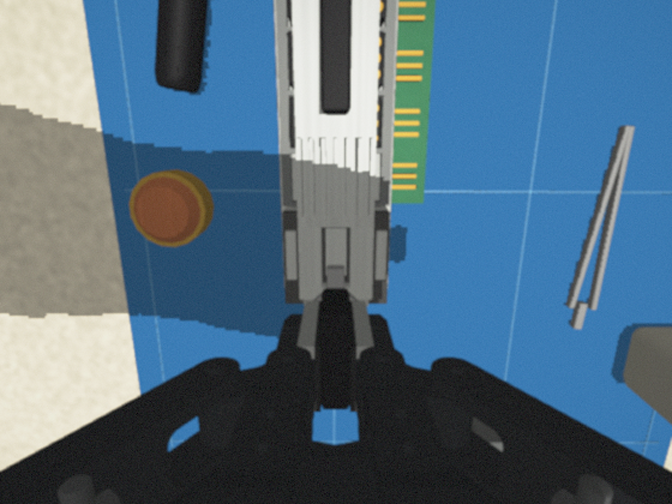

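Call:
carry_out --pt "1.5 0 -0.13 0 0 0 -1" --pt "1.5 0 0 0 0 0 -1" --pt "0.5 0 0 0 0 0 -1" --pt "0 0 0 0 0 0 -1" --pt "0 0 0 0 0 0 -1"

```text
time_s: 42.95
eef_pos: [480.2, -61.6, 98.6]
tcp_rot: [0.501, 0.499, 0.501, -0.499]
ft_force: [0.4, -0.7, -0.0]
grip_width: 9.0
```

Call:
carry_out --pt "0 0 0 0 0 0 -1" --pt "0 0 0 0 0 0 -1"

```text
time_s: 43.15
eef_pos: [480.3, -61.5, 98.6]
tcp_rot: [0.501, 0.499, 0.501, -0.499]
ft_force: [0.3, 0.7, -0.5]
grip_width: 8.8
```

Down in small steps: 98.6 → ~58.6.

Call:
carry_out --pt "0.5 0 0.05 0 0 0 -1" --pt "0.5 0 0 0 0 0 -1" --pt "0.4 0 0 0 0 0 -1" --pt "0.3 0 0 0 0 0 -1" --pt "0.3 0 0 0 0 0 -1"

```text
time_s: 43.65
eef_pos: [479.8, -61.9, 77.8]
tcp_rot: [0.501, 0.499, 0.501, -0.499]
ft_force: [0.1, -0.9, -1.1]
grip_width: 8.8
```

Call:
carry_out --pt "0.3 0 0 0 0 0 -1" --pt "0.3 0 0 0 0 0 -1" --pt "0 0 0 0 0 0 -1"

```text
time_s: 43.95
eef_pos: [479.7, -61.9, 71.8]
tcp_rot: [0.501, 0.499, 0.501, -0.499]
ft_force: [0.1, 0.4, -1.0]
grip_width: 8.9
```

Call:
carry_out --pt "0.3 0.03 0 0 0 0 -1" --pt "0.4 0 0 0 0 0 -1" --pt "0.4 0 0 0 0 0 -1" --pt "0.2 0 0 0 0 0 -1" --pt "0.1 0 0 0 0 0 -1"

```text
time_s: 44.45
eef_pos: [480.1, -61.9, 57.8]
tcp_rot: [0.501, 0.499, 0.501, -0.499]
ft_force: [0.2, 0.0, -1.7]
grip_width: 8.5
```

Call:
carry_out --pt "0.05 0 0 0 0 0 -1" --pt "0 0 0 0 0 0 -1"

```text
time_s: 44.65
eef_pos: [480.2, -61.9, 57.6]
tcp_rot: [0.501, 0.499, 0.501, -0.499]
ft_force: [0.8, -0.0, -0.6]
grip_width: 8.9
```

Call:
carry_out --pt "0.07 0 0 0 0 0 -1" --pt "0.05 0 0 0 0 0 -1" --pt "0 0 0 0 0 0 -1"

```text
time_s: 44.95
eef_pos: [480.2, -61.9, 56.4]
tcp_rot: [0.501, 0.499, 0.501, -0.499]
ft_force: [0.7, -0.1, -1.3]
grip_width: 8.7
```

Call:
carry_out --pt "0 0 0 -0.14 0 0 -1" --pt "0 0 0 -0.14 0 0 -1" --pt "0 0 0 -0.14 0 0 -1" --pt "0 0 0 -0.14 0 0 -1" --pt "0 0 0 -0.14 0 0 -1"

```text
time_s: 45.45
eef_pos: [480.2, -61.9, 56.5]
tcp_rot: [0.643, 0.295, 0.643, -0.295]
ft_force: [0.1, -0.2, -0.5]
grip_width: 9.0
```

Call:
carry_out --pt "0 0 0 -0.14 0 0 -1" --pt "0 0 0 -0.14 0 0 -1" --pt "0 0 0 -0.14 0 0 -1" --pt "0 0 0 -0.14 0 0 -1" --pt "0 0 0 -0.14 0 0 -1"

```text
time_s: 45.95
eef_pos: [480.2, -61.9, 56.4]
tcp_rot: [0.705, 0.057, 0.705, -0.057]
ft_force: [0.1, -0.9, -1.5]
grip_width: 8.9
```

Call:
carry_out --pt "0 0 0 -0.14 0 0 -1" --pt "0 0 0 -0.031 0 0 -1" --pt "0 0 0 0 0 0 -1" --pt "0 0 0 0 0 0 -1"

```text
time_s: 46.35
eef_pos: [480.2, -61.9, 56.5]
tcp_rot: [0.707, -0.001, 0.707, 0.001]
ft_force: [1.4, -0.1, -0.8]
grip_width: 8.2
```

Call:
carry_out --pt "0 0 0 0 0 0 -0.6" --pt "0 0 0 0 0 0 -0.6" --pt "0 0 0 0 0 0 -0.6" --pt "-1 0 0 0 0 0 -0.6" --pt "-2 0 0 0 0 0 -0.6"

```text
time_s: 46.85
eef_pos: [479.3, -61.8, 86.3]
tcp_rot: [0.706, -0.002, 0.708, 0.002]
ft_force: [0.0, 0.1, 0.8]
grip_width: 17.1
```

Call:
carry_out --pt "-3 0 0 0 0 0 1" --pt "-3 0 0 0 0 0 1" --pt "-3 0 0 0 0 0 1" --pt "0 0 0 0.14 0 0 1" --pt "0 0 0 0.14 0 0 1"

```text
time_s: 47.35
eef_pos: [480.8, -62.0, 178.2]
tcp_rot: [0.701, 0.099, 0.699, -0.099]
ft_force: [0.4, -0.8, -0.4]
grip_width: 85.1
```

Call:
carry_out --pt "0 0 0 0.14 0 0 1" --pt "0 0 0 0.14 0 0 1" --pt "0 0 0 0.14 0 0 1" --pt "0 0 0 0.14 0 0 1" --pt "0 0 0 0.14 0 0 1"

```text
time_s: 47.85
eef_pos: [480.2, -61.9, 177.2]
tcp_rot: [0.624, 0.333, 0.624, -0.333]
ft_force: [0.7, 0.2, 0.2]
grip_width: 85.6
```

Call:
carry_out --pt "0 0 0 0.14 0 0 1" --pt "0 0 0 0.14 0 0 1" --pt "0 0 0 0.14 0 0 1" --pt "0 0 0 0.14 0 0 1" --pt "0 0 0 0.031 0 0 1"

```text
time_s: 48.35
eef_pos: [480.2, -61.9, 177.2]
tcp_rot: [0.5, 0.5, 0.5, -0.5]
ft_force: [0.1, 0.0, 0.0]
grip_width: 85.2
```

Call:
carry_out --pt "-1 0 -2.4 0 0 0 1" --pt "-1 0 -2.4 0 0 0 1" --pt "0 0 -2.4 0 0 0 1" --pt "0 0 0 0 0 0 1" --pt "0 0 0 0 0 0 1"

```text
time_s: 48.85
eef_pos: [479.8, 10.3, 197.0]
tcp_rot: [0.502, 0.499, 0.501, -0.498]
ft_force: [-0.0, 0.1, -0.7]
grip_width: 85.7
```

```bash
cat > st.py <<'E'
from m import *
s=env.read_state();print(s["eef_pos"].round(1),Rq(s["tcp_rot"]).as_matrix()[:,1].round(4))
for b in blobs(75,90,60,pic="st%d.png"%(s["time_s"]*10),box=(440,520,-140,230)): print(b["c"],b["lw"],b["ang"],b["z"],b["px"])
E
python3 st.py; python3 bar.py
```

```text
[479.8  10.3 197. ] [1.e+00 6.e-03 4.e-04]
(479.8, 49.5) (55.2, 12.8) 90.0 75.6 [280, 150]
(481.5, -59.5) (35.0, 10.1) 0.2 81.9 [281, 284]
[479.8   9.8 196.8]
bar top n 9400 c 478.8 37.1 wh 53.7 252.0 t 0.77
plane [ 7.0000e-04 -2.0000e-04  4.5316e+01]
-62.3 deck thru bar slot 35 [[471.7, -55.7], [488.0, -47.1]]
-62.3 thru deck slot 77 [[474.2, -60.5], [486.7, -56.0]]
157.7 deck thru bar slot 206 [[471.1, 140.5], [487.7, 165.0]]
157.7 thru deck slot 542 [[473.0, 146.6], [486.1, 172.2]]
block [479.7, 47.5]
```

Call:
carry_out --pt "0 0.5 3 0 0 0 1" --pt "0 1.5 3.3 0 0 0 1" --pt "0 1.5 3.3 0 0 0 1" --pt "0 1.5 3.3 0 0 0 1" --pt "0 1.5 3.3 0 0 0 1"

```text
time_s: 49.45
eef_pos: [545.7, -153.9, 196.5]
tcp_rot: [0.501, 0.499, 0.501, -0.499]
ft_force: [-0.1, 0.2, 0.5]
grip_width: 85.1
```

Call:
carry_out --pt "0 1.5 3.3 0 0 0 1" --pt "0 1.5 3.3 0 0 0 1" --pt "0 1.5 3.3 0 0 0 1" --pt "0 1.2 3.1 0 0 0 1" --pt "2 0 0 0 0 0 1"

```text
time_s: 49.95
eef_pos: [604.7, -286.5, 177.7]
tcp_rot: [0.502, 0.5, 0.499, -0.499]
ft_force: [0.9, -0.7, -0.3]
grip_width: 85.4
```

Call:
carry_out --pt "3 0 0 0 0 0 1" --pt "3 0 0 0 0 0 1" --pt "2 0 0 0 0 0 1" --pt "0 0 0 0 0 0 1" --pt "0 0 0 0 0 0 1"

```text
time_s: 50.45
eef_pos: [603.0, -281.9, 97.0]
tcp_rot: [0.501, 0.499, 0.501, -0.499]
ft_force: [-0.4, -0.6, 1.0]
grip_width: 85.2
```

Call:
carry_out --pt "0 0 0 0 0 0 1" --pt "0 0 0 0 0 0 1"

```text
time_s: 50.65
eef_pos: [603.9, -281.8, 97.9]
tcp_rot: [0.502, 0.499, 0.501, -0.499]
ft_force: [-0.0, 0.7, 0.5]
grip_width: 85.4
```

Call:
carry_out --pt "2 -0.2 0.1 0 0 0 1" --pt "1.5 0 0 0 0 0 1" --pt "1.4 0 0 0 0 0 1" --pt "0 0 0 0 0 0 1" --pt "0 0 0 0 0 0 1"

```text
time_s: 51.15
eef_pos: [601.5, -282.3, 47.9]
tcp_rot: [0.501, 0.499, 0.501, -0.499]
ft_force: [-0.1, -0.2, 0.2]
grip_width: 85.0
```

Call:
carry_out --pt "0 0 0 0 0 0 0" --pt "0 0 0 0 0 0 0" --pt "0 0 0 0 0 0 -1" --pt "0 0 0 0 0 0 -1" --pt "0 0 0 0 0 0 -1"

```text
time_s: 51.65
eef_pos: [601.4, -282.3, 47.6]
tcp_rot: [0.501, 0.499, 0.501, -0.499]
ft_force: [-0.0, 0.5, -0.1]
grip_width: 12.3
```

Call:
carry_out --pt "0 0 0 0 0 0 -1" --pt "0 0 0 0 0 0 -1" --pt "0 0 0 0 0 0 -1" --pt "0 0 0 0 0 0 -1" --pt "0 0 0 0 0 0 -1"

```text
time_s: 52.15
eef_pos: [601.3, -282.3, 47.6]
tcp_rot: [0.501, 0.499, 0.501, -0.499]
ft_force: [-1.0, 0.6, 5.6]
grip_width: 9.2
```

Call:
carry_out --pt "-1 0 0 0 0 0 -1" --pt "-2 0 0 0 0 0 -1" --pt "-2.5 0 0 0 0 0 -1" --pt "-3 0 0 0 0 0 -1" --pt "-2 -1 -1 0 0 0 -1"

```text
time_s: 52.65
eef_pos: [592.1, -273.1, 154.6]
tcp_rot: [0.502, 0.499, 0.5, -0.499]
ft_force: [0.8, -0.4, -0.7]
grip_width: 8.8
```

Call:
carry_out --pt "0 -1.2 -3.5 0 0 0 -1" --pt "0 -1.2 -3.7 0 0 0 -1" --pt "0 -1.2 -3.7 0 0 0 -1" --pt "0 -1.2 -3.7 0 0 0 -1" --pt "0 -1.2 -3.7 0 0 0 -1"

```text
time_s: 53.15
eef_pos: [529.7, -88.4, 153.0]
tcp_rot: [0.501, 0.499, 0.501, -0.499]
ft_force: [2.0, 1.5, -0.7]
grip_width: 8.9
```

Call:
carry_out --pt "0 -1.2 -3.7 0 0 0 -1" --pt "0 -1.2 -3.7 0 0 0 -1" --pt "0 -1.2 -3.7 0 0 0 -1" --pt "0 -1.2 -3.7 0 0 0 -1" --pt "0 0 -3.7 0 0 0 -1"

```text
time_s: 53.65
eef_pos: [480.1, 96.4, 153.2]
tcp_rot: [0.501, 0.499, 0.501, -0.499]
ft_force: [1.3, 0.4, -0.8]
grip_width: 8.8
```

Call:
carry_out --pt "0 0 -3.5 0 0 0 -1" --pt "0 0 -2.5 0 0 0 -1" --pt "0 0 0 0 0 0 -1" --pt "0 0 0 0 0 0 -1" --pt "0 0 0 0 0 0 -1"

```text
time_s: 54.15
eef_pos: [481.2, 154.4, 152.7]
tcp_rot: [0.501, 0.499, 0.501, -0.499]
ft_force: [-0.4, -0.2, -0.4]
grip_width: 8.8
```

Call:
carry_out --pt "0 0 0 0 0 0 -1" --pt "0 0 0 0 0 0 -1"

```text
time_s: 54.35
eef_pos: [481.2, 154.4, 152.6]
tcp_rot: [0.501, 0.499, 0.501, -0.499]
ft_force: [-0.4, -0.0, -1.6]
grip_width: 9.1
```

Call:
carry_out --pt "1.5 -0.15 -0.38 0 0 0 -1" --pt "2 0 0 0 0 0 -1" --pt "1.5 0 0 0 0 0 -1" --pt "0.4 0 0 0 0 0 -1" --pt "0 0 0 0 0 0 -1"

```text
time_s: 54.85
eef_pos: [479.3, 158.5, 98.3]
tcp_rot: [0.501, 0.499, 0.501, -0.499]
ft_force: [-0.1, 0.2, -0.5]
grip_width: 8.6
```

Call:
carry_out --pt "0 0 0 0 0 0 -1" --pt "0 0 0 0 0 0 -1"

```text
time_s: 55.05
eef_pos: [480.2, 159.0, 99.3]
tcp_rot: [0.501, 0.499, 0.501, -0.498]
ft_force: [0.7, 0.5, -0.5]
grip_width: 9.0
```

```bash
python3 bar.py
```

```text
[480.2 159.   99.3]
bar top n 3644 c 484.1 123.8 wh 53.5 129.5 t 9.33
plane [ 7.00000e-04 -9.00000e-04  4.54202e+01]
157.7 deck thru bar slot 316 [[470.6, 147.2], [487.7, 173.6]]
157.7 thru deck slot 420 [[473.0, 140.0], [486.5, 166.8]]
block [480.1, 77.3]
```

Call:
carry_out --pt "0.7 -0.04 0.06 0 0 0 -1" --pt "0.6 0 0 0 0 0 -1" --pt "0.5 0 0 0 0 0 -1" --pt "0.3 0 0 0 0 0 -1" --pt "0.3 0 0 0 0 0 -1"

```text
time_s: 55.6
eef_pos: [479.1, 158.3, 74.0]
tcp_rot: [0.501, 0.499, 0.501, -0.499]
ft_force: [0.4, -0.9, -0.4]
grip_width: 9.0
```

Call:
carry_out --pt "0.3 0 0 0 0 0 -1" --pt "0.2 0 0 0 0 0 -1" --pt "0 0 0 0 0 0 -1"

```text
time_s: 55.9
eef_pos: [479.1, 158.3, 69.2]
tcp_rot: [0.501, 0.499, 0.501, -0.499]
ft_force: [-0.2, 0.1, -0.7]
grip_width: 9.2
```

Call:
carry_out --pt "0.4 0.03 0 0 0 0 -1" --pt "0.4 0 0 0 0 0 -1" --pt "0.3 0 0 0 0 0 -1" --pt "0.15 0 0 0 0 0 -1" --pt "0 0 0 0 0 0 -1"

```text
time_s: 56.4
eef_pos: [479.3, 158.3, 56.7]
tcp_rot: [0.501, 0.499, 0.501, -0.499]
ft_force: [-0.5, 0.3, -1.0]
grip_width: 9.0
```

Call:
carry_out --pt "0.05 0 0 0 0 0 -1" --pt "0 0 0 0 0 0 -1"

```text
time_s: 56.6
eef_pos: [479.5, 158.3, 56.5]
tcp_rot: [0.501, 0.499, 0.501, -0.499]
ft_force: [0.1, -0.3, -1.2]
grip_width: 9.1
```

Call:
carry_out --pt "0.06 0 0 0 0 0 -1" --pt "0 0 0 -0.14 0 0 -1" --pt "0 0 0 -0.14 0 0 -1" --pt "0 0 0 -0.14 0 0 -1" --pt "0 0 0 -0.14 0 0 -1"

```text
time_s: 57.1
eef_pos: [479.5, 158.3, 55.9]
tcp_rot: [0.621, 0.339, 0.621, -0.339]
ft_force: [-0.5, -0.3, -1.0]
grip_width: 8.9
```

Call:
carry_out --pt "0 0 0 -0.14 0 0 -1" --pt "0 0 0 -0.14 0 0 -1" --pt "0 0 0 -0.14 0 0 -1" --pt "0 0 0 -0.14 0 0 -1" --pt "0 0 0 -0.14 0 0 -1"

```text
time_s: 57.6
eef_pos: [479.5, 158.3, 55.9]
tcp_rot: [0.699, 0.106, 0.699, -0.106]
ft_force: [0.5, -0.9, -0.3]
grip_width: 8.9
```

Call:
carry_out --pt "0 0 0 -0.14 0 0 -1" --pt "0 0 0 -0.14 0 0 -1" --pt "0 0 0 -0.031 0 0 -1" --pt "0 0 0 0 0 0 -1" --pt "0 0 0 0 0 0 -1"

```text
time_s: 58.1
eef_pos: [479.5, 158.3, 55.9]
tcp_rot: [0.707, -0.001, 0.707, 0.001]
ft_force: [-0.9, -0.7, -0.1]
grip_width: 9.0
```

Call:
carry_out --pt "0 0 0 0 0 0 -0.6" --pt "0 0 0 0 0 0 -0.6" --pt "0 0 0 0 0 0 -0.6" --pt "-1 0 0 0 0 0 -0.6" --pt "-2 0 0 0 0 0 -0.6"

```text
time_s: 58.6
eef_pos: [478.7, 158.0, 85.7]
tcp_rot: [0.706, -0.002, 0.708, 0.002]
ft_force: [0.7, -0.6, 0.7]
grip_width: 17.1
```

Call:
carry_out --pt "-3 0 0 0 0 0 -0.6" --pt "-3 0 0 0 0 0 -0.6" --pt "-4 0 0 0 0 0 -0.6" --pt "0 0 0 0.14 0 0 -1" --pt "0 0 0 0.14 0 0 -1"

```text
time_s: 59.1
eef_pos: [480.2, 158.5, 187.9]
tcp_rot: [0.701, 0.099, 0.699, -0.098]
ft_force: [0.6, 0.1, -0.4]
grip_width: 0.4
```

Call:
carry_out --pt "0 0 0 0.14 0 0 -1" --pt "0 0 0 0.14 0 0 -1" --pt "0 0 0 0.14 0 0 -1" --pt "0 0 0 0.14 0 0 -1" --pt "0 0 0 0.14 0 0 -1"

```text
time_s: 59.6
eef_pos: [479.5, 158.3, 186.6]
tcp_rot: [0.624, 0.333, 0.624, -0.333]
ft_force: [-0.9, 0.0, -0.4]
grip_width: 0.1
```

Call:
carry_out --pt "0 0 0 0.14 0 0 -1" --pt "0 0 0 0.14 0 0 -1" --pt "0 0 0 0.14 0 0 -1" --pt "0 0 0 0.14 0 0 -1" --pt "0 0 0 0.031 0 0 -1"

```text
time_s: 60.1
eef_pos: [479.5, 158.3, 186.6]
tcp_rot: [0.5, 0.5, 0.5, -0.5]
ft_force: [0.1, -0.2, 0.0]
grip_width: -0.2
```

Call:
carry_out --pt "-1 0 -2.4 0 0 0 -1" --pt "-1 0 -2.4 0 0 0 -1" --pt "0 0 -2.4 0 0 0 -1" --pt "0 0 0 0 0 0 -1" --pt "0 0 0 0 0 0 -1"

```text
time_s: 60.6
eef_pos: [479.0, 230.5, 206.3]
tcp_rot: [0.502, 0.499, 0.501, -0.498]
ft_force: [0.6, -0.1, -0.8]
grip_width: -0.1
```

```bash
python3 st.py
python3 - <<'E'
from m import *
for b in blobs(50,60,200,box=(590,730,60,260)): print("sup",b["c"],b["lw"],b["ang"],b["z"])
for b in blobs(88,125,20,box=(590,730,60,260)): print("tip",b["c"],b["lw"],b["z"])
for n in ("scene","side"):
    for b in blobs(90,118,10,name=n,box=(620,700,120,220)): print(n,"tip",b["c"],b["lw"],b["z"])
E
```

```text
[479.  230.5 206.3] [1.0e+00 5.9e-03 2.0e-04]
(479.6, 72.5) (10.7, 8.8) 1.6 75.6 [279, 360]
sup (658.0, 152.3) (110.4, 86.2) 83.7 58.2
tip (658.5, 171.2) (20.1, 15.7) 109.5
scene tip (663.7, 166.8) (16.4, 14.9) 108.2
side tip (659.0, 171.5) (16.4, 12.1) 108.3
```

```bash
ls pics | grep st
python3 - <<'E'
from m import *
im,d,K,W=cam("wrist");P=cloud(d,K,W)
save(im,"w9.png",1.2)
for b in blobs(46.5,100,30,box=(440,520,130,190)): print(b)
E
```

```text
st488.png
st606.png
```

View pics/w9.png

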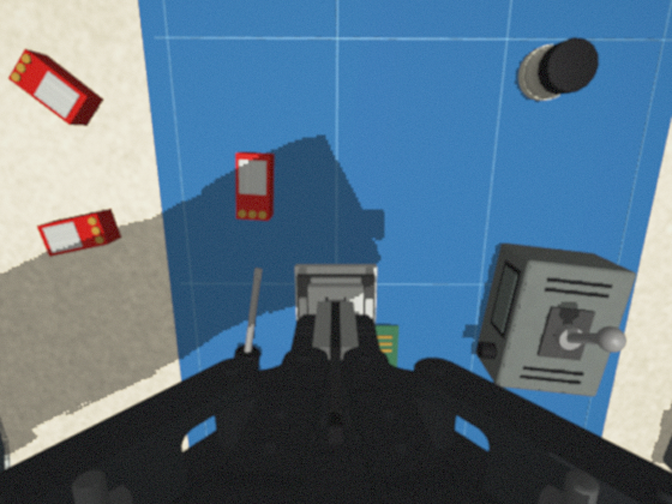

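Run:
```python
from m import *
s=env.read_state();print(s["eef_pos"].round(1))
for n in ("scene","side"):
    for b in blobs(70,90,10,name=n,box=(440,520,-100,200)): print(n,b["c"],b["lw"],b["ang"],b["z"],b["n"])
```

```text
[479.2 229.8 205.9]
scene (484.2, 156.6) (36.5, 10.5) 1.1 79.2 96
scene (482.2, 44.7) (59.7, 14.7) 89.8 73.3 170
scene (484.5, -63.2) (35.2, 9.8) 0.1 80.1 87
side (480.9, -60.8) (34.8, 11.7) 1.1 79.7 81
side (479.4, 46.7) (62.7, 14.2) -89.6 74.9 120
side (481.5, 157.9) (36.2, 13.1) -0.4 79.9 125
```

Call:
carry_out --pt "0 3 0.4 0 0 0 -1" --pt "0 3.5 0.5 0 0 0 -1" --pt "0 3.5 0.5 0 0 0 -1" --pt "0 3.5 0.4 0 0 0 -1" --pt "0 3 0.4 0 0 0 -1"

```text
time_s: 61.55
eef_pos: [645.7, 208.5, 205.5]
tcp_rot: [0.501, 0.499, 0.501, -0.499]
ft_force: [-0.3, 0.7, 0.7]
grip_width: 0.0
```

Call:
carry_out --pt "0 1.4 0 0 0 0 -1" --pt "0 0 0 0 0 0 -1" --pt "0 0 0 0 0 0 -1"

```text
time_s: 61.85
eef_pos: [658.1, 209.1, 205.4]
tcp_rot: [0.501, 0.499, 0.501, -0.499]
ft_force: [0.4, -0.1, 0.5]
grip_width: 0.3
```

Run:
```python
from m import *
s=env.read_state();print(s["eef_pos"].round(1))
for n in ("wrist","scene","side"):
    for b in blobs(66,118,10,name=n,box=(620,700,120,195)): print(n,b["c"],b["lw"],b["ang"],b["z"],b["n"])
im,d,K,W=cam("side"); env.place_of
for n,z in (("scene",103),("side",103)):
    env.camera(n); p=env.camera_params(n); W=np.linalg.inv(p["extrinsics"])
    for r in env.place_of("switch_tip",n): print(n,r["score"],ray(r["point"],p["camera_matrix"],W,z).round(1))
```

```text
[658.1 209.1 205.4]
wrist (660.7, 178.9) (11.5, 2.4) 4.0 106.5 50
scene (661.5, 158.4) (33.7, 16.4) 82.9 95.1 148
side (659.7, 160.9) (34.6, 17.1) 86.0 97.0 104
scene 0.45 [662.2 167.  103. ]
side 0.69 [586.7 234.  103. ]
side 0.42 [655.1 168.  103. ]
```

Call:
carry_out --pt "3 0 0 0 0 0 -1" --pt "3 0 0 0 0 0 -1" --pt "3 0 0 0 0 0 -1" --pt "2 0 0 0 0 0 -1" --pt "0 0 0 0 0 0 -1"

```text
time_s: 62.75
eef_pos: [656.4, 208.7, 93.0]
tcp_rot: [0.5, 0.497, 0.502, -0.5]
ft_force: [0.3, -0.3, -0.3]
grip_width: -0.4
```

Call:
carry_out --pt "0 0 0.5 0 0 0 -1" --pt "0 0 1 0 0 0 -1" --pt "0 0 1 0 0 0 -1" --pt "0 0 1 0 0 0 -1" --pt "0 0 0.5 0 0 0 -1"

```text
time_s: 63.25
eef_pos: [658.8, 167.9, 96.5]
tcp_rot: [0.501, 0.499, 0.501, -0.499]
ft_force: [0.4, 1.0, 0.9]
grip_width: 0.1
```

Call:
carry_out --pt "0 0 0.4 0 0 0 -1" --pt "0 0 0.4 0 0 0 -1" --pt "0 0 0 0 0 0 -1"

```text
time_s: 63.55
eef_pos: [658.4, 160.7, 95.7]
tcp_rot: [0.501, 0.499, 0.501, -0.499]
ft_force: [-0.3, 0.0, 0.9]
grip_width: -0.3
```

Call:
carry_out --pt "0 0 0.3 0 0 0 -1" --pt "0 0 0.3 0 0 0 -1" --pt "0 0 0 0 0 0 -1"

```text
time_s: 63.85
eef_pos: [658.4, 154.9, 95.7]
tcp_rot: [0.501, 0.499, 0.501, -0.499]
ft_force: [0.2, 0.3, -0.7]
grip_width: 0.2
```

Call:
carry_out --pt "0 0 0.3 0 0 0 -1" --pt "0 0 0 0 0 0 -1"

```text
time_s: 64.05
eef_pos: [658.5, 151.9, 95.8]
tcp_rot: [0.501, 0.499, 0.501, -0.499]
ft_force: [0.0, -0.1, -0.9]
grip_width: 0.1
```

Run:
```python
from m import *
s=env.read_state();print(s["eef_pos"].round(1),s["ft_force"])
for n in ("scene","side"):
    im,d,K,W=cam(n); p=K@(np.linalg.inv(W)@np.array([658,150,95,1]))[:3]; u,v=(p[:2]/p[2]).astype(int)
    c=im[v-50:v+50,u-50:u+50]; (A:=globals().setdefault("L",[])).append(cv2.resize(c,None,fx=4,fy=4,interpolation=cv2.INTER_CUBIC))
save(np.hstack(L),"tog1.png")
```

```text
[658.5 151.9  95.8] [ 0.03442438 -0.06352764 -0.87509214]
```

View pics/tog1.png

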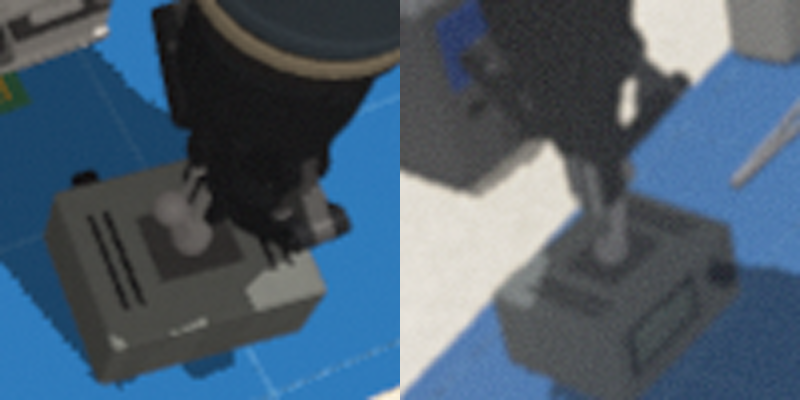

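Call:
carry_out --pt "0 0 0.2 0 0 0 -1" --pt "0 0 0 0 0 0 -1"

```text
time_s: 64.35
eef_pos: [658.5, 150.1, 95.8]
tcp_rot: [0.501, 0.499, 0.501, -0.499]
ft_force: [-0.4, 0.2, 0.1]
grip_width: -0.0
```

Call:
carry_out --pt "0 0 0.2 0 0 0 -1" --pt "0 0 0 0 0 0 -1"

```text
time_s: 64.55
eef_pos: [658.5, 148.0, 95.8]
tcp_rot: [0.501, 0.499, 0.501, -0.499]
ft_force: [-0.9, 1.0, -1.6]
grip_width: -0.1
```

Call:
carry_out --pt "0 0 0.2 0 0 0 -1" --pt "0 0 0 0 0 0 -1"

```text
time_s: 64.75
eef_pos: [658.6, 146.0, 95.8]
tcp_rot: [0.501, 0.499, 0.501, -0.499]
ft_force: [0.7, 0.6, -0.7]
grip_width: -0.2
```

Call:
carry_out --pt "0 0 0.2 0 0 0 -1" --pt "0 0 0 0 0 0 -1"

```text
time_s: 64.95
eef_pos: [658.5, 145.5, 95.9]
tcp_rot: [0.501, 0.499, 0.502, -0.498]
ft_force: [-0.3, 11.0, -3.3]
grip_width: -0.3
```

Call:
carry_out --pt "0 0 0.1 0 0 0 -1" --pt "0 0 0 0 0 0 -1"

```text
time_s: 65.15
eef_pos: [658.5, 145.3, 95.9]
tcp_rot: [0.501, 0.499, 0.503, -0.497]
ft_force: [0.5, 16.1, -2.1]
grip_width: 0.2
```

Call:
carry_out --pt "0 0 0.1 0 0 0 -1" --pt "0 0 0 0 0 0 -1"

```text
time_s: 65.35
eef_pos: [658.5, 145.1, 95.9]
tcp_rot: [0.5, 0.5, 0.503, -0.497]
ft_force: [0.4, 21.2, -4.3]
grip_width: -0.1
```

Call:
carry_out --pt "0 0 0.1 0 0 0 -1" --pt "0 0 0 0 0 0 -1"

```text
time_s: 65.55
eef_pos: [658.6, 144.9, 95.9]
tcp_rot: [0.5, 0.5, 0.503, -0.496]
ft_force: [0.2, 27.2, -3.7]
grip_width: -0.0
```

Call:
carry_out --pt "0 0 -0.5 0 0 0 -1" --pt "0 0 -1.5 0 0 0 -1" --pt "0 0 -2 0 0 0 -1" --pt "-2 0 -2 0 0 0 -1" --pt "-4 0 0 0 0 0 -1"

```text
time_s: 66.05
eef_pos: [656.3, 204.2, 153.5]
tcp_rot: [0.501, 0.497, 0.503, -0.5]
ft_force: [0.9, -0.8, 0.5]
grip_width: -0.1
```

Call:
carry_out --pt "-4 0 0 0 0 0 -1" --pt "0 -2 -3.5 0 0 0 -1" --pt "0 -3 -3.5 0 0 0 -1" --pt "0 -3 -3.5 0 0 0 -1" --pt "0 -3 -3.5 0 0 0 -1"

```text
time_s: 66.55
eef_pos: [546.0, 342.9, 195.9]
tcp_rot: [0.501, 0.499, 0.501, -0.499]
ft_force: [0.3, 1.0, -0.3]
grip_width: -0.1
```

Call:
carry_out --pt "0 0 0 0 0 0 -1" --pt "0 0 0 0 0 0 -1" --pt "0 0 0 0 0 0 -1" --pt "0 0 0 0 0 0 -1" --pt "0 0 0 0 0 0 -1"

```text
time_s: 67.05
eef_pos: [548.2, 339.9, 195.7]
tcp_rot: [0.501, 0.499, 0.501, -0.499]
ft_force: [0.5, -0.5, -0.2]
grip_width: 0.2
```

Run:
```python
from m import *
s=env.read_state();print(s["eef_pos"].round(1),s["qvel"].round(3),s["time_s"])
L=[]
for n in ("scene","side"):
    for b in blobs(70,90,10,name=n,box=(440,520,-100,200)): print(n,b["c"],b["lw"],b["ang"],b["z"])
    im,d,K,W=cam(n);P=cloud(d,K,W)
    for b in blobs(85,118,8,name=n,box=(620,700,100,200)): print(n,"tip",b["c"],b["lw"],b["z"])
    m=(abs(P[...,2]-45)<3)&(abs(P[...,0]-481)<20)&(abs(P[...,1]-48)<140); q=P[m]; print("plane",np.linalg.lstsq(np.c_[q[:,:2]-[480,48],np.ones(len(q))],q[:,2],rcond=None)[0].round(4))
    p=K@(np.linalg.inv(W)@np.array([540,90,60,1]))[:3]; u,v=(p[:2]/p[2]).astype(int)
    L.append(cv2.resize(im[v-100:v+100,u-100:u+100],None,fx=2,fy=2,interpolation=cv2.INTER_CUBIC)) if v>=100 else None
save(np.hstack(L),"fin.png")
```

```text
[548.2 339.9 195.7] [ 0.003 -0.002 -0.003  0.     0.001  0.001] 67.05
scene (484.6, 156.5) (36.1, 11.0) 0.5 80.0
scene (482.8, 44.9) (59.8, 14.3) -89.0 73.5
scene (484.9, -63.1) (37.1, 9.8) 0.0 80.2
scene tip (659.2, 125.4) (18.1, 15.4) 106.7
plane [-1.02000e-02  2.00000e-04  4.45315e+01]
side (480.8, -60.5) (34.1, 10.7) -1.5 79.3
side (479.1, 45.4) (61.0, 15.1) -88.4 75.2
side (481.4, 158.6) (36.0, 13.6) 2.5 79.8
side tip (653.0, 127.8) (11.7, 11.3) 109.1
plane [ 2.50000e-03 -1.60000e-03  4.55489e+01]
```

View pics/fin.png

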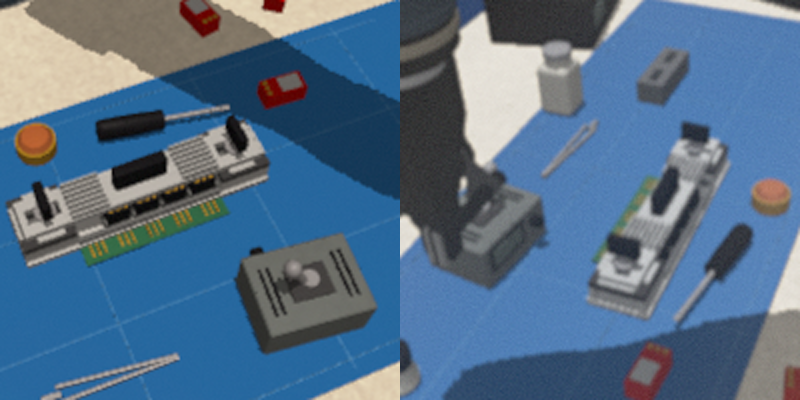

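```bash
python3 -c "
from station import env
print(env.close_job())"
```

```text
the job is handed in; nothing more can be done
None
```

The burn-in run is set up and handed in at about 67 s; handing in gives no verdict.

- **Modules:** There were four black modules, and all four are in pockets 1–4, with pocket 0 left empty. Before the bar went on, they measured within 1 mm of the pocket centres at floor height, and the last picture shows their terminals at the board side. The three red look-alikes were left alone.
- **Bar:** It sits flat on both decks between the ears. Its top measured 45.3 mm against 45 mm expected, and it is level in the close wrist view.
- **Studs:** Both are down with their collars on the bar. They were turned a quarter with no resistance. The wings stand square across the bar, within about 2.5° in the rough side view.
- **Switch:** The toggle was pushed to its hard stop. The ball moved from y ≈ 171 to y ≈ 126 mm and stayed there after the arm left.

**Imperfect readings:**
- The scene camera puts things about 3 mm off in x from the wrist and side cameras, so I relied on the wrist view.
- The module going into pocket 2 briefly met the floor at about 53 N of wrist force. Closing on the bar's grip gave a passing 51 N. Both are under the 120 N wrist limit. The separate 40 N limit is for the arm or gripper body pressing on something. I believe only the held module and the fingers were in contact, but I can't confirm that.
- Pushing the switch against its stop reached 27 N.

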